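Open the double doors of the slide case

TASK

Open up the slide display case so that its slides can be got at: draw the brass bolt under the peg rail right out of its staple, swing the bolted, overlapping right-hand leaf fully up first, and only then swing up the left-hand leaf it covered. Leave both leaves standing open upright or a little beyond with the bolt still drawn; do not fling the leaves, and leave the other things on the sill where they are.

Things in the scene. Friction and masses are not known exactly. Their poses are not given: they have to be found in the camera images.
- case: Glass-topped slide case fixed on a sill, turned up to 15 deg. Origin: on the table under its middle; z up, x away from the robot, y left. Dark walls: x -100..125, y -165..165, 130 mm high. Its top is a lying double door, two glazed pine leaves 168 (x) x 150 (y) x 12 mm that meet at y = 0, top faces at z = 130: A on the right (y < 0), B on the left. Sill: x -170..150, y -330..330, 18 mm thick.
- rail_mid (a point): Middle of the front face of the pine peg rail fixed to the case: a board 640 mm long (y), z 215 to 285 mm, front face at case x = 125 mm. It blocks an upright gripper at the bolt in front of and below it: the hand must lean back towards the robot (25 to 40 deg does). Pegs stick 46 mm out at case y = -250, -160 and 220 mm; a brass frame 100 mm wide hangs on the last, down to z = 153 mm.
- bolt (a joint): Brass barrel bolt lying along y on the case's back rim. 0 = fully shot, through the staple on leaf A's back edge (it starts at 0 to 6 mm); grows to 0.050 m as it slides to the case's left (+y); leaf A is free from about 0.030 m on. Friction 2 N, stays where it is left.
- bolt_post (a point): Grip point on the bolt's upright round brass post (14 mm diameter, top 18 mm above this point): 180 mm above the table, at case x = 105 mm, y = 30 mm plus the bolt's travel. Below it the bolt bar's top is at z = 148 mm; the bar's guide, at case y -20 to 8 mm, ends at z = 153 mm.
- leaf_a (a joint): Angle of leaf A, the right-hand one, held by the bolt; its 30 mm wide strip lies 15 mm over leaf B's edge so it must open first. 0 = shut, 1.57 = upright, stop at 1.75 rad. It swings up and over to the right about its outer (right) edge. Stiff hinge (0.42 N m): it stays at any angle; about 6 N at the pull moves it.
- leaf_b (a joint): Angle of leaf B, the left-hand one, overlapped by leaf A's strip; 0 = shut, 1.57 = upright, stop at 1.75 rad. It swings up and over to the left about its outer (left) edge. Stiff hinge as leaf A's; about 7 N at the pull.
- leaf_a_pull (a point): Middle of leaf A's brass pull: a round bar 12 mm thick and 90 mm long, parallel to the hinge (case x), its axis 35 mm above the leaf's face, 128 mm from the hinge line; two end legs. Shut, it is at case x = -10, y = -22, z = 165 mm. The leaf's edge goes on 37 mm (with strip) beyond the bar.
- leaf_b_pull (a point): Middle of leaf B's brass pull, the same bar, 100 mm from the hinge line (the leaf's edge goes on 49 mm beyond it). Shut, it is at case x = -10, y = +50, z = 165 mm.
- leaf_a_hinge (a point): Point on leaf A's hinge line (along case x, at case y = -150, z = 130 mm) in line with its pull.
- leaf_b_hinge (a point): Point on leaf B's hinge line (along case x, at case y = +150, z = 130 mm) in line with its pull.
- reservoir: Bystander on the sill, loose: pewter inkwell-shaped lamp reservoir, 68 mm across, 60 mm tall; origin under its middle. Not to be moved or knocked.
- slide_stand: Bystander on the sill, loose: square glass lantern slide in a dark red card mount, standing upright in a wooden foot, 86 mm wide, 95 mm tall; origin under its middle. Not to be moved or knocked.
- lens_hood: Bystander on the sill, loose: turned boxwood lens hood, 62 mm across, 65 mm tall; origin under its middle. Not to be moved or knocked.
- slide_box: Bystander on the sill, loose: closed cardboard slide box 55 x 90 x 70 mm; origin under its middle. Not to be moved or knocked.
- cleaner: Bystander on the sill, loose: amber glass jar with a steel cap, 48 mm across, 90 mm tall; origin under its middle. Not to be moved or knocked.
- weight: Bystander on the sill, loose: dark steel knobbed weight, 54 mm across, 60 mm tall; origin under its middle. Not to be moved or knocked.
- brush: Bystander on the sill, loose: dusting brush 150 mm long, lying on the sill in front of the case; origin near its middle. Not to be moved or knocked.

How it is judged:
By the outcome, as a careful person would: the job done as asked, in the order asked, and still so for the second after the job is handed in, with the robot touching nothing.
It also fails if it takes over 72 s, if anything falls off the work surface, if the arm or the gripper's body presses on something with over 40 N, if the wrist force passes 120 N, or if a joint passes its speed limit or range.

ROBOT

A 7-joint arm with a two-finger parallel gripper is mounted at the origin on the work surface. World frame = base frame: x ahead of the robot, y to its left, z up, the work surface at z = 0. Lengths are in m, angles in rad, forces in N, time in s.
With the tool pointing down it reaches from about 0.425 to 1.025 m from the base axis. Payload 9.4 kg.
Tool frame: the origin (TCP) lies at the very end of the fingers, on their centre line; the grasp point (between the pads) lies grip_depth behind it (grip_depth is the distance from the TCP to the grasp point, in m); z points along the fingers, y is the direction in which the jaws open and shut (so a half turn about z gives the same grasp; the last joint's range is limited). The gripper opens to 85 mm and grips with 20 to 120 N. Pads are 22 mm wide; open, the fingers measure 114 mm over their backs; the gripper's body (76 mm by 85 mm) begins 54 mm behind the grasp point. The pads swing forward as they close: fully open they stand 13 mm farther back than shut.
Start: joints at [1.097, 0.599, -0.003, 1.599, 0.002, 0.943, -0.08], TCP at [0.28, -0.669, 0.206] pointing down, gripper open.
Joint ranges: [-2.57, 2.57], [-0.35, 1.97], [-1.29, 1.29], [0.11, 2.56], [-1.05, 4.19], [0.11, 1.86], [-2.63, 2.63]. Speed limits (rad/s): [2.22, 2.22, 3.01, 3.01, 3.14, 3.14, 3.14].

INTERFACE

Orientations are given as a 3x3 rotation matrix whose columns are the frame's x, y, z axes.
In Python, from station import * gives the robot as it stands.
- The arm moves only by the tool apply_moves, never from a script. Its argument "increments" is a list of rows, each a list of 3 entries, a list of its own where there are three numbers: the opening, from 0 (shut) to 1 (fully open), then the shift along the tool's x, y, z in cm, then the turn about the tool's z in degrees. In form: [[grip, [tx, ty, tz], twist], ...]. A call has 1 to 8 rows; each row shifts and turns the commanded pose from where the row before left it, along the tool's axes as they then stand; what a row does not reach is not made up. A row lasts 1/8 s, in which the tool goes at most 62.5 mm and 10.7 degrees, less where a joint would pass 70% of its speed; a pose out of reach is approached as far as the arm can. A call with a gripper value outside its range is refused whole. The fingers move at their own pace and stop on an object; the grip force is fixed at half the most. Time passes only in rows, so rows that do not move let the fingers close. It gives the time, the measured TCP pose, the force and the opening at its end, in the units of the state.
- sense(): the state, without advancing time (a new reading comes with each control period).
- read_camera(name): name is "scene" or "side" or "wrist"; returns a dict with "frame" (384x512x3 uint8, blue, green, red), "depth" (384x512 float32, m along the optical axis (not along the pixel's ray), 0 where there is no reading), "K" (3x3 intrinsics, pixels), "T" (4x4, takes a point from camera to world coordinates). Camera axes: x right, y down, z forward; pixel columns grow to the right and rows downward; lengths in m; the calibration is good to about 2 mm. The wrist camera is an equidistant fisheye: a pixel r from the principal point sees the ray r / f radians off the axis. A picture is of the moment at which its call begins.
- hand_in(): hands the job in, once; it reports no verdict.
The state is a dict: "t": time; "joint_positions": joint angles; "joint_vel": joint speeds; "joint_efforts": joint torques, N m; "tcp_pos": TCP position; "ee_rot": TCP orientation; "ft_force": force on the tool from outside, world axes, zero at the start; "moment": the same for the moment, N m; "finger_gap": finger opening in m.
Only numpy, scipy, OpenCV 4.12 (cv2) and the standard library are available. Lean on these libraries where they do the work, as an engineer would, in place of code of your own. Each camera call takes 0.05 s, during which the arm holds its last target.

## Working session

There is one attempt and no reset: what is moved stays moved. The work goes in short steps, Python scripts to look and compute and a tool call to move; the robot and the scene stay as the last step left them, time stands still between calls to the robot, and variables do not carry over. Pictures are saved under pics/ and viewed, and the job is handed in when it is done.

Besides the shell and the picture viewer there is one more tool, called after ">>>" by a JSON object that holds its "name" and its "arguments", one argument or row to a line. apply_moves: Moves the arm, as the interface text tells. Its arguments: {"type":"object","properties":{"increments":{"type":"array"}},"required":["increments"]}

```bash
ls -la; mkdir -p pics; python3 - <<'E'
from station import *
import cv2, numpy as np
np.set_printoptions(precision=4,suppress=True)
s=sense()
for k,v in s.items(): print(k,v)
for n in ("scene","side","wrist"):
    c=read_camera(n); cv2.imwrite(f"pics/{n}0.png",c["frame"]); print(n,c["K"],c["T"])
    np.savez(f"pics/{n}0.npz",**c)
try: print(grip_depth)
except Exception as e: print(e)
print([x for x in dir() if not x.startswith('_')])
E
```

```text
total 12
drwxr-xr-x  3 agent agent 4096 Dec  7 15:07 .
drwxr-xr-x 23 root  root  4096 Dec  7 15:07 ..
drwxr-xr-x  2 agent agent 4096 Dec  7 15:07 pics
t 0.0
joint_positions [ 1.0973  0.6001 -0.0025  1.6001  0.0018  0.9429 -0.0798]
joint_vel [-0.0001  0.0014 -0.0004 -0.0004  0.0001  0.0009  0.0016]
joint_efforts [ -0.0006 -77.646    1.565  -25.8012   0.0123   0.009   -0.    ]
tcp_pos [ 0.28   -0.6682  0.205 ]
ee_rot [[ 0.9223  0.3865 -0.0008]
 [ 0.3865 -0.9223  0.0014]
 [-0.0002 -0.0016 -1.    ]]
ft_force [-0.8197  0.4284  0.0162]
moment [ 0.011  -0.0037 -0.012 ]
finger_gap 0.08537076446866237
scene [[490.4775   0.     247.28  ]
 [  0.     490.4775 198.7786]
 [  0.       0.       1.    ]] [[ 0.9803  0.1474 -0.1315  0.6543]
 [ 0.1975 -0.7331  0.6508 -0.698 ]
 [-0.0005 -0.664  -0.7478  1.0338]
 [ 0.      0.      0.      1.    ]]
side [[364.1945   0.     250.4411]
 [  0.     364.1945 194.0337]
 [  0.       0.       1.    ]] [[-0.8535 -0.2418  0.4616  0.1028]
 [-0.5206  0.4327 -0.736   0.6861]
 [-0.0218 -0.8685 -0.4952  0.6049]
 [ 0.      0.      0.      1.    ]]
wrist [[297.3186   0.     255.5811]
 [  0.     297.3186 197.2117]
 [  0.       0.       1.    ]] [[ 0.3873 -0.8787 -0.2791  0.3517]
 [-0.922  -0.3699 -0.1145 -0.6388]
 [-0.0026  0.3016 -0.9534  0.3734]
 [ 0.      0.      0.      1.    ]]
0.0187
['MotionError', 'c', 'cv2', 'grip_depth', 'hand_in', 'k', 'n', 'np', 'read_camera', 's', 'sense', 'v']
```

View pics/scene0.png

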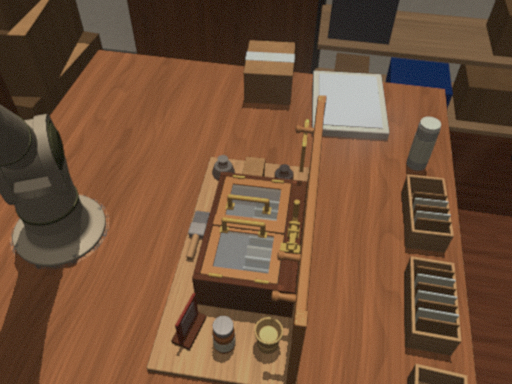

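View pics/side0.png

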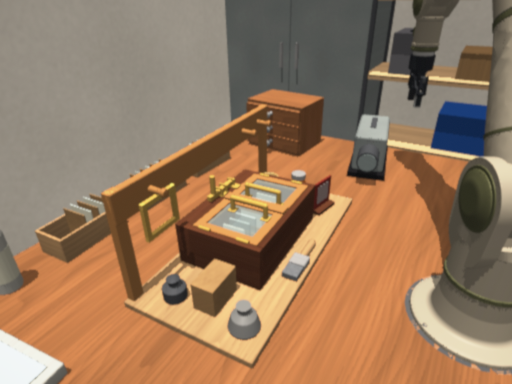

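View pics/wrist0.png

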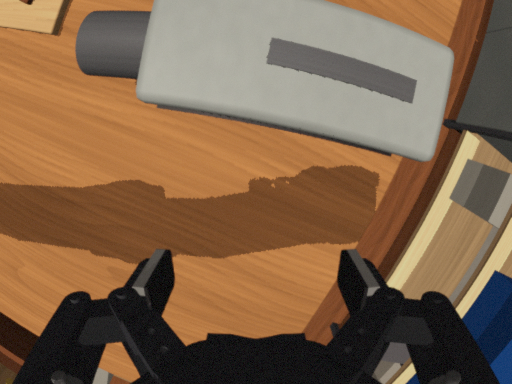

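```bash
python3 - <<'E'
import cv2
a=cv2.imread("pics/scene0.png")[150:360,160:330]; cv2.imwrite("pics/scene0c.png",cv2.resize(a,None,fx=2.85,fy=2.85,interpolation=cv2.INTER_CUBIC))
a=cv2.imread("pics/side0.png")[100:290,100:350]; cv2.imwrite("pics/side0c.png",cv2.resize(a,None,fx=3.1,fy=3.1,interpolation=cv2.INTER_CUBIC))
E
```

```text
(no output)
```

View pics/scene0c.png

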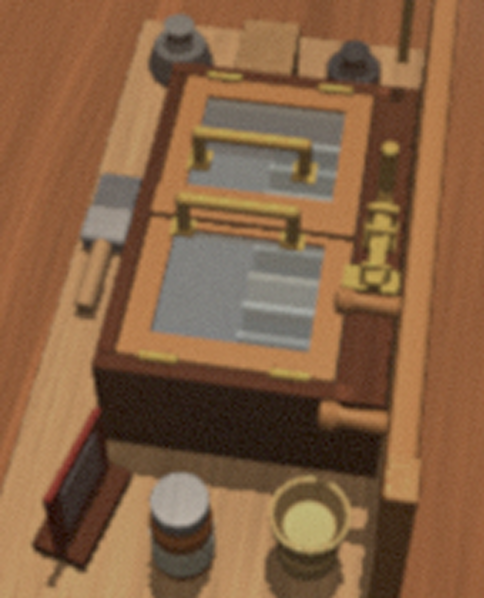

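View pics/side0c.png

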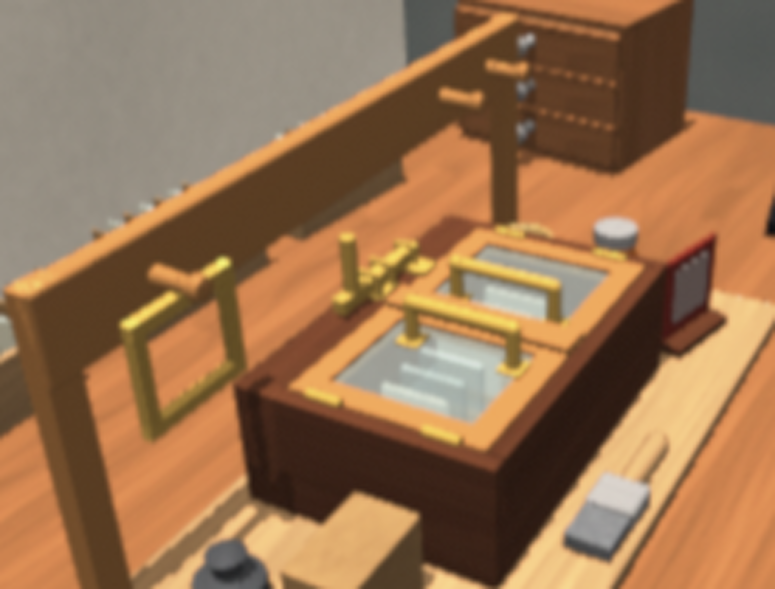

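```bash
cat > h.py <<'E'
import numpy as np, cv2
from scipy.optimize import least_squares
np.set_printoptions(precision=4,suppress=True)
def proj(c,P):
    T=np.linalg.inv(c["T"]); p=T[:3,:3]@P+T[:3,3]; q=c["K"]@p; return q[:2]/q[2]
def tri(obs):
    f=lambda P: np.concatenate([proj(c,P)-uv for c,uv in obs])
    r=least_squares(f,[.6,0,.15]); return r.x, np.abs(r.fun).max()
E
python3 - <<'E'
from h import *
S=dict(np.load("pics/scene0.npz")); D=dict(np.load("pics/side0.npz"))
sc=lambda u,v: np.array([160+u/2.85,150+v/2.85]); sd=lambda u,v: np.array([100+u/3.1,100+v/3.1])
pts={'post':((390,148),(347,238)),'A-':((183,203),(558,288)),'A+':((296,212),(455,263)),'B-':((197,132),(518,328)),'B+':((308,146),(408,302)),'c-+':((175,65),(498,462)),'c--':((97,362),(663,262))}
W={}
for k,(a,b) in pts.items():
    W[k],e=tri([(S,sc(*a)),(D,sd(*b))]); print(k,W[k],e)
M={'A-':(-.055,-.022,.171),'A+':(.035,-.022,.171),'B-':(-.055,.05,.171),'B+':(.035,.05,.171),'c-+':(-.1,.165,.13),'c--':(-.1,-.165,.13)}
def f(p):
    c,s=np.cos(p[3]),np.sin(p[3]);R=np.array([[c,-s,0],[s,c,0],[0,0,1]]);o=[]
    for k,m in M.items():
        P=R@np.array(m)+p[:3]; a,b=pts[k]
        o+=list(proj(S,P)-sc(*a))+list(proj(D,P)-sd(*b))
    P=R@np.array((.105,.03+p[4],.198))+p[:3]; a,b=pts['post']
    o+=list(proj(S,P)-sc(*a))+list(proj(D,P)-sd(*b))
    return np.array(o)
r=least_squares(f,[.6,0,0,0,0]); print(r.x,np.degrees(r.x[3])); print(r.fun.reshape(-1,4))
E
```

```text
post [0.6182 0.0461 0.1928] 0.47444254599182045
A- [ 0.46   -0.016   0.1594] 1.175230742420581
A+ [ 0.5517 -0.0088  0.1616] 0.8707608113566323
B- [0.4549 0.0578 0.1629] 1.0334770110015086
B+ [0.5495 0.0629 0.161 ] 0.5674430563686883
c-+ [0.4095 0.1647 0.1275] 0.766887165614861
c-- [ 0.4252 -0.154   0.1269] 0.8000458693946939
[ 0.5155  0.0104 -0.0069  0.0538  0.0003] 3.0812436458668495
[[-0.277  -1.4253 -2.0236 -1.7751]
 [-0.8185 -0.1414 -0.6891 -1.2206]
 [ 0.1273  0.2571 -2.0476 -1.0523]
 [-1.2687 -0.5684  0.124  -1.2259]
 [-1.2945 -0.1099 -0.6587  3.3051]
 [-1.5139  3.1864  0.1674  0.3551]
 [-0.2418  0.6221 -0.6402  0.4264]]
```

```bash
cat >> h.py <<'E'
def Rz(a): c,s=np.cos(a),np.sin(a); return np.array([[c,-s,0],[s,c,0],[0,0,1.]])
def pose(): 
    from station import sense
    s=sense(); return np.array(s["tcp_pos"]),np.array(s["ee_rot"]),s
def az(R): return np.degrees(np.arctan2(R[1,0],R[0,0]))
def sim(p,R,rows):
    p=np.array(p);R=np.array(R)
    for g,t,w in rows:
        p=p+R@np.array(t)/100; R=R@Rz(np.radians(w))
    return p,R
def plan(p,R,goal,azg,n,grip,dec=1):
    """n rows straight to goal (world), turning tool x to azimuth azg deg"""
    w=-(azg-az(R)); w=(w+180)%360-180
    p=np.array(p);R=np.array(R);p0=p.copy();rows=[]
    done=0
    for i in range(n):
        t=p0+(np.array(goal)-p0)*(i+1)/n
        tw=round(w*(i+1)/n)-done; done+=tw
        sh=np.round(R.T@(t-p)*100,dec)+0
        rows.append([grip,[float(v) for v in sh],tw]); p,R=sim(p,R,[rows[-1]])
    for i in range(0,n,8): print(str(rows[i:i+8]).replace(' ',''))
    print('end',p,az(R)); return rows,p,R
E
python3 - <<'E'
from h import *
p,R,s=pose()
q=p+[0,0,.22]
plan(p,R,q,az(R),4,1)
plan(q,R,[.55,.0,.42],93,12,1)
E
```

```text
[[1,[0.0,0.0,-5.5],0],[1,[0.0,0.0,-5.5],0],[1,[0.0,0.0,-5.5],0],[1,[0.0,0.0,-5.5],0]]
end [ 0.2802 -0.6686  0.4252] 22.73616937183934
[[1,[4.2,-4.3,0.0],-6],[1,[4.7,-3.8,0.1],-6],[1,[5.0,-3.3,0.0],-6],[1,[5.3,-2.7,0.1],-5],[1,[5.6,-2.3,0.0],-6],[1,[5.8,-1.7,0.1],-6],[1,[5.9,-1.0,0.0],-6],[1,[6.0,-0.5,0.1],-6]]
[[1,[6.0,0.2,0.0],-6],[1,[5.9,0.8,0.1],-6],[1,[5.9,1.4,0.0],-5],[1,[5.6,1.9,0.1],-6]]
end [ 0.5496 -0.0004  0.4198] 92.7361505728172
```

>>> {"name": "apply_moves", "arguments": {
  "increments": [
    [1,[0,0,-5.5],0],
    [1,[0,0,-5.5],0],
    [1,[0,0,-5.5],0],
    [1,[0,0,-5.5],0],
    [1,[4.2,-4.3,0],-6],
    [1,[4.7,-3.8,0.1],-6],
    [1,[5,-3.3,0],-6],
    [1,[5.3,-2.7,0.1],-5]
  ]
}}

```text
t: 1.15
tcp_pos: [0.3705, -0.4442, 0.4238]
ee_rot: [[0.696, 0.718, -0.0], [0.718, -0.696, -0.0], [-0.0, 0.0, -1.0]]
ft_force: [1.2, -0.1, 0.3]
finger_gap: 0.0855
```

>>> {"name": "apply_moves", "arguments": {
  "increments": [
    [1,[5.6,-2.3,0],-6],
    [1,[5.8,-1.7,0.1],-6],
    [1,[5.9,-1,0],-6],
    [1,[6,-0.5,0.1],-6],
    [1,[6,0.2,0],-6],
    [1,[5.9,0.8,0.1],-6],
    [1,[5.9,1.4,0],-5],
    [1,[5.6,1.9,0.1],-6]
  ]
}}

```text
t: 2.15
tcp_pos: [0.5501, 0.0011, 0.4199]
ee_rot: [[-0.051, 0.999, 0.0], [0.999, 0.051, -0.0], [-0.0, 0.0, -1.0]]
ft_force: [1.1, -1.9, -0.0]
finger_gap: 0.0851
```

```bash
python3 - <<'E'
from h import *
from station import *
p,R,s=pose(); print(p,R,s["joint_positions"],s["t"])
for n in ("scene","side","wrist"):
    c=read_camera(n); cv2.imwrite(f"pics/{n}1.png",c["frame"]); np.savez(f"pics/{n}1.npz",p=p,R=R,**c)
a=cv2.imread("pics/wrist1.png"); cv2.imwrite("pics/wrist1b.png",cv2.resize(a,(800,600),interpolation=cv2.INTER_CUBIC))
E
```

```text
[0.5501 0.0011 0.4199] [[-0.0508  0.9987  0.0002]
 [ 0.9987  0.0508 -0.0003]
 [-0.0003  0.0002 -1.    ]] [ 0.3196  0.2406 -0.5418  1.6802  0.1299  1.2565 -0.199 ] 2.15
```

View pics/wrist1b.png

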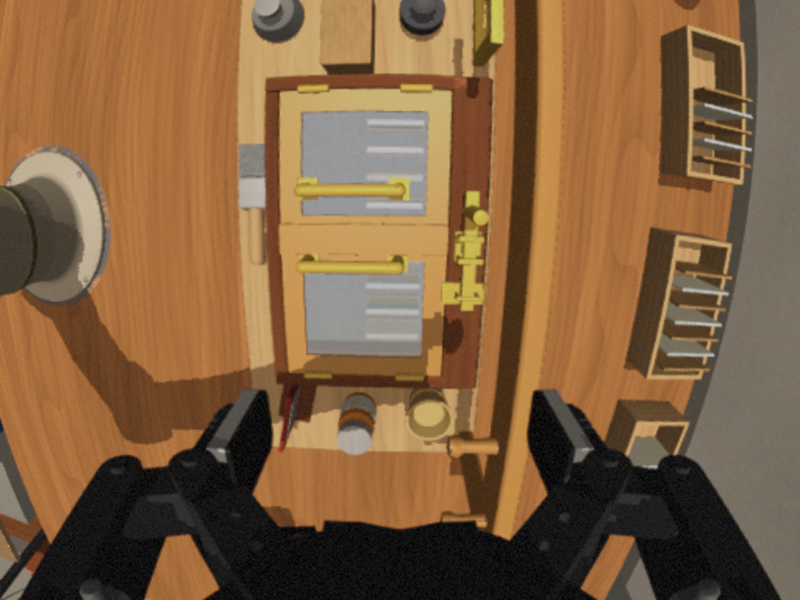

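View pics/side1.png

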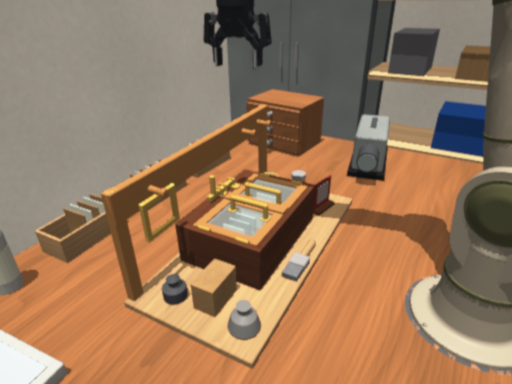

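View pics/scene1.png

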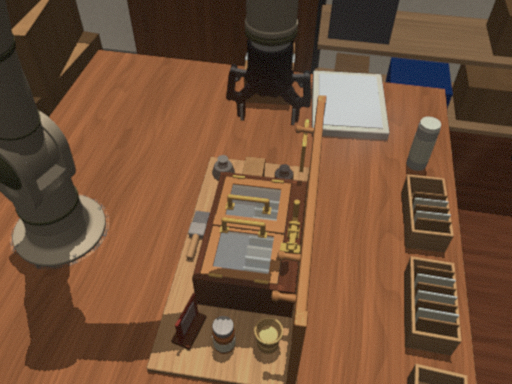

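```bash
cat >> h.py <<'E'
def projw(c,P):
    T=np.linalg.inv(c["T"]); p=T[:3,:3]@P+T[:3,3]; K=c["K"]
    r=np.hypot(p[0],p[1]); th=np.arctan2(r,p[2]); return np.array([K[0,2]+K[0,0]*th*p[0]/r,K[1,2]+K[1,1]*th*p[1]/r])
def cloud(c,wrist=False):
    d=c["depth"]; v,u=np.mgrid[:384,:512]; K=c["K"]
    P=np.stack([(u-K[0,2])/K[0,0]*d,(v-K[1,2])/K[1,1]*d,d],-1)
    W=P@c["T"][:3,:3].T+c["T"][:3,3]; return W,d>0
E
cat > fit.py <<'E'
from h import *
S=dict(np.load("pics/scene0.npz")); D=dict(np.load("pics/side0.npz")); Wc=dict(np.load("pics/wrist1.npz"))
sc=lambda u,v: np.array([160+u/2.85,150+v/2.85]); sd=lambda u,v: np.array([100+u/3.1,100+v/3.1]); sw=lambda u,v: np.array([u,v])/1.5625
pts={'post':((390,148),(347,238),(481,217)),'A-':((183,203),(558,288),(300,264)),'A+':((296,212),(455,263),(404,266)),'B-':((197,132),(518,328),(299,189)),'B+':((308,146),(408,302),(407,190)),'c-+':((175,65),(498,462),(266,78)),'c--':((97,362),(663,262),(280,386))}
F=[(S,sc,proj),(D,sd,proj),(Wc,sw,projw)]
for k,o in pts.items():
    f=lambda P: np.concatenate([pr(c,P)-t(*uv) for (c,t,pr),uv in zip(F,o)])
    r=least_squares(f,[.6,0,.15]); print(k,r.x,r.fun)
M={'A-':(-.055,-.022,.167),'A+':(.035,-.022,.167),'B-':(-.055,.05,.167),'B+':(.035,.05,.167),'c-+':(-.1,.165,.13),'c--':(-.1,-.165,.13),'post':(.105,.03,.198)}
def f(p):
    R=Rz(p[3]);o=[]
    for k,m in M.items():
        m=np.array(m)
        if k=='post': m=m+[0,p[4],0]
        P=R@m+p[:3]
        for (c,t,pr),uv in zip(F,pts[k]): o+=list(pr(c,P)-t(*uv))
    return np.array(o)
r=least_squares(f,[.5,0,0,0,0],loss='soft_l1'); print(r.x,np.degrees(r.x[3])); print(f(r.x).reshape(-1,6))
E
python3 fit.py
python3 - <<'E'
from h import *
for n in ("scene","side"):
    c=dict(np.load(f"pics/{n}1.npz")); W,ok=cloud(c)
    L=(W-c["p"])@c["R"]; m=ok&(np.abs(L[...,0])<.06)&(np.abs(L[...,1])<.1)&(L[...,2]>-.16)&(L[...,2]<.02)
    q=L[m]; print(n,len(q))
    for z in np.arange(-.15,.01,.01):
        s=q[(q[:,2]>=z)&(q[:,2]<z+.01)]
        if len(s): print("z%.3f y %.3f..%.3f x %.3f..%.3f n%d"%(z+.005,s[:,1].min(),s[:,1].max(),s[:,0].min(),s[:,0].max(),len(s)))
E
```

```text
post [0.6188 0.0458 0.1929] [-0.1804  0.3009 -0.5854 -0.2953 -0.209  -0.0387]
A- [ 0.4581 -0.0132  0.1591] [-1.607  -0.7154 -1.0002  0.5988  0.6313  0.5704]
A+ [ 0.5546 -0.0089  0.1612] [ 0.5036  0.5894 -1.8034 -0.35   -1.3042  0.1512]
B- [0.4551 0.0589 0.1626] [-0.8307  0.0315 -1.3485  0.1304 -0.2398  0.3185]
B+ [0.5528 0.0624 0.1606] [ 0.8241  0.682  -1.5907 -0.4352 -1.392   0.1081]
c-+ [0.4086 0.1688 0.1288] [-0.7597 -1.2753 -1.2446  0.6431 -0.0701  1.2157]
c-- [ 0.4263 -0.1577  0.1296] [-0.6913  0.8938 -0.5923 -1.5384 -0.0638 -1.1428]
[ 0.5158  0.0114 -0.005   0.054  -0.0013] 3.092818813749442
[[-0.0114 -1.1504 -2.3381 -0.8743  2.8134  1.3195]
 [-0.6278  0.1206 -0.9788 -0.3496 -3.1099  0.0195]
 [ 0.366   0.5643 -2.3699 -0.0991  1.8844  0.7454]
 [-1.0991 -0.2724 -0.1713 -0.3058 -4.7234 -0.6236]
 [-1.1338 -0.8663 -1.0204  2.8232 -0.3214  0.4801]
 [-1.3102  2.3577 -0.0451 -0.1144 -0.242  -1.8089]
 [-0.0462  0.2851 -0.6883 -0.3541  0.0216 -0.0263]]
scene 2532
z-0.145 y -0.066..0.068 x -0.015..0.013 n190
z-0.135 y -0.068..0.070 x -0.022..0.013 n483
z-0.125 y -0.068..0.071 x -0.022..0.
[... 254 characters left out ...]
057 x -0.014..0.008 n74
z-0.055 y -0.055..0.057 x -0.013..0.006 n79
z-0.045 y -0.055..0.056 x -0.013..0.006 n50
z-0.035 y -0.043..-0.042 x -0.009..0.008 n4
side 2676
z-0.145 y -0.062..0.064 x -0.001..0.041 n200
z-0.135 y -0.068..0.070 x -0.002..0.030 n355
z-0.125 y -0.069..0.070 x -0.003..0.032 n355
z-0.115 y -0.070..0.072 x -0.006..0.031 n301
z-0.105 y -0.071..0.073 x -0.010..0.029 n345
z-0.095 y -0.073..0.074 x -0.005..0.030 n283
z-0.085 y -0.072..0.074 x -0.003..0.025 n200
z-0.075 y -0.064..0.069 x 0.000..0.025 n107
z-0.065 y -0.056..0.057 x -0.000..0.023 n99
z-0.055 y -0.056..0.057 x -0.000..0.023 n101
z-0.045 y -0.055..0.058 x 0.001..0.024 n85
z-0.035 y -0.047..0.050 x -0.002..0.023 n30
```

```bash
python3 - <<'E'
from h import *
for n,(r0,r1,c0,c1) in (("side",(0,80,190,285)),("scene",(50,130,215,320))):
    c=dict(np.load(f"pics/{n}1.npz")); k=6
    im=cv2.resize(c["frame"][r0:r1,c0:c1],None,fx=k,fy=k,interpolation=cv2.INTER_CUBIC)
    for y in (-.05,.05):
        for z,col in ((0,(0,0,255)),(-.013,(0,255,0)),(-.03,(255,0,0))):
            uv=proj(c,c["p"]+c["R"]@np.array([0,y,z])); cv2.circle(im,tuple(int(round((uv[i]+.5-(c0,r0)[i])*k)) for i in (0,1)),3,col,-1)
    cv2.imwrite(f"pics/tip_{n}.png",im)
    W,ok=cloud(c); 
    print(n,"table/sill z check")
    for (u,v) in ([(400,330),(340,250)] if n=="side" else [(130,150),(360,250),(390,60)]): print(u,v,W[v,u])
E
```

```text
side table/sill z check
400 330 [ 0.1181  0.1075 -0.0031]
340 250 [ 0.3079 -0.0765 -0.0014]
scene table/sill z check
130 150 [ 0.0749  0.3318 -0.0038]
360 250 [0.7921 0.0845 0.0019]
390 60 [ 0.9491  1.7119 -0.44  ]
```

View pics/tip_side.png

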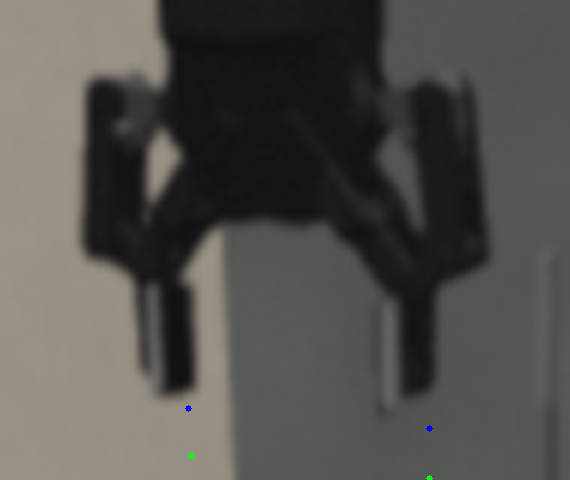

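View pics/tip_scene.png

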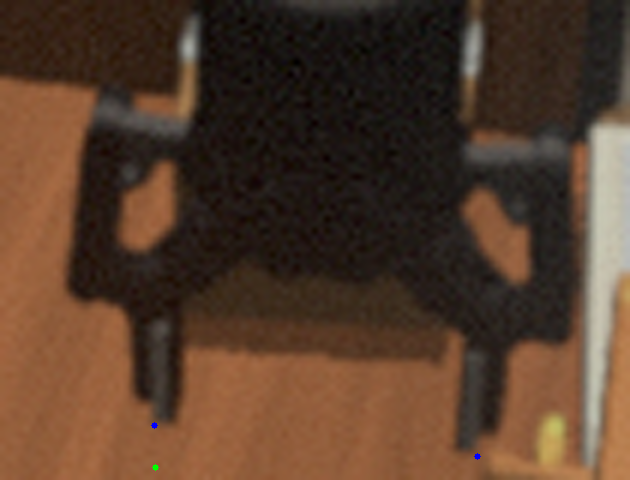

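```bash
python3 - <<'E'
from h import *
c=dict(np.load("pics/wrist1.npz"))
for x in (-.011,0,.011):
  for z in (0,-.013,-.033,-.05): print(x,z,[projw(c,c["p"]+c["R"]@np.array([x,y,z]))*1.5625 for y in (-.0425,.0425)])
print((c["T"][:3,3]-c["p"])@c["R"], c["R"].T@c["T"][:3,:3])
E
```

```text
-0.011 0 [array([294.3486, 399.2563]), array([497.9982, 401.0636])]
-0.011 -0.013 [array([287.7587, 414.8253]), array([504.2165, 416.7527])]
-0.011 -0.033 [array([276.1034, 442.7102]), array([515.2177, 444.8547])]
-0.011 -0.05 [array([264.4851, 470.9727]), array([526.1881, 473.3403])]
0 0 [array([292.1769, 375.617 ]), array([500.5287, 377.4636])]
0 -0.013 [array([285.1578, 390.1372]), array([507.1837, 392.1111])]
0 -0.033 [array([272.6187, 416.3921]), array([519.0762, 418.5982])]
0 -0.05 [array([259.9506, 443.3468]), array([531.0961, 445.7951])]
0.011 0 [array([290.1049, 350.7817]), array([502.9867, 352.665 ])]
0.011 -0.013 [array([282.6579, 364.032 ]), array([510.0815, 366.0493])]
0.011 -0.033 [array([269.2215, 388.2179]), array([522.8866, 390.4817])]
0.011 -0.05 [array([255.4613, 413.3735]), array([536.0064, 415.8978])]
[ 0.0816  0.0004 -0.1683] [[ 0.0093 -0.9548 -0.2973]
 [ 1.      0.0088  0.0031]
 [-0.0003 -0.2973  0.9548]]
```

>>> {"name": "apply_moves", "arguments": {
  "increments": [
    [0.3,[0,0,0],0],
    [0.3,[0,0,0],0],
    [0.3,[0,0,0],0],
    [0.3,[0,0,0],0]
  ]
}}

```text
t: 2.8
tcp_pos: [0.5497, -0.0013, 0.42]
ee_rot: [[-0.047, 0.999, 0.0], [0.999, 0.047, -0.0], [-0.0, 0.0, -1.0]]
ft_force: [0.0, -0.2, 0.0]
finger_gap: 0.0255
```

```bash
python3 - <<'E'
from h import *
from station import *
p,R,s=pose(); print(p,s["finger_gap"],s["t"])
for n in ("scene","side"):
    c=read_camera(n); np.savez(f"pics/{n}2.npz",p=p,R=R,**c); k=6
    r0,r1,c0,c1={"side":(0,80,190,285),"scene":(50,130,215,320)}[n]
    im=cv2.resize(c["frame"][r0:r1,c0:c1],None,fx=k,fy=k,interpolation=cv2.INTER_CUBIC)
    for y in (-.015,.015):
        for z,col in ((0,(0,0,255)),(-.013,(0,255,0)),(-.03,(255,0,0))):
            uv=proj(c,p+R@np.array([0,y,z])); cv2.circle(im,tuple(int(round((uv[i]+.5-(c0,r0)[i])*k)) for i in (0,1)),3,col,-1)
    cv2.imwrite(f"pics/tip2_{n}.png",im)
E
```

```text
[ 0.5497 -0.0013  0.42  ] 0.025520899691246008 2.8
```

View pics/tip2_side.png

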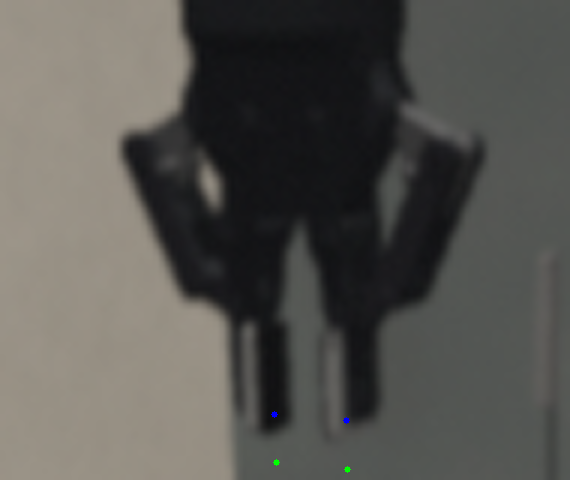

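```bash
cat >> h.py <<'E'
CX,CY,CA=0.5158,0.0114,0.054
def tocase(P): return (np.asarray(P)-[CX,CY,0])@Rz(CA)
def fromcase(q): return Rz(CA)@np.asarray(q)+[CX,CY,0]
E
python3 - <<'E'
from h import *
for n in ("side","scene"):
    c=dict(np.load(f"pics/{n}0.npz")); W,ok=cloud(c); q=tocase(W.reshape(-1,3)).reshape(W.shape)
    m=ok&(np.abs(q[...,0]-.125)<.03)&(q[...,2]>.222)&(q[...,2]<.275)&(np.abs(q[...,1])<.2)
    if n=="side":
        P=q[m]; A=np.c_[P[:,1],np.ones(len(P))]; 
        mm=np.abs(P[:,0]-np.median(P[:,0]))<.008; co=np.linalg.lstsq(A[mm],P[mm,0],rcond=None)[0]; print("rail front x = %.4f*y+%.4f"%tuple(co),len(P),np.std(P[mm,0]-A[mm]@co))
        for y in (-.1,-.05,0,.05,.1): 
            b=np.abs(P[:,1]-y)<.02; print(y,np.median(P[b,0]),P[b,0].min(),P[b,0].max())
    # rail z range
    m2=ok&(np.abs(q[...,0]-.127)<.012)&(np.abs(q[...,1]-.05)<.05)&(q[...,2]>.2); print(n,'rail z',np.percentile(q[m2][:,2],[1,50,99]) if m2.any() else None)
    # post
    m3=ok&(np.hypot(q[...,0]-.105,q[...,1]-.03)<.018)&(q[...,2]>.165)&(q[...,2]<.21); P=q[m3]; print(n,'post',len(P),P.mean(0) if len(P) else 0,P.min(0) if len(P) else 0,P.max(0) if len(P) else 0)
    m4=ok&(np.abs(q[...,0]+.01)<.04)&(np.abs(q[...,1]-.05)<.01)&(q[...,2]>.15); P=q[m4]; print(n,'barB',len(P),P.mean(0),P.max(0))
    m4=ok&(np.abs(q[...,0]+.01)<.04)&(np.abs(q[...,1]+.022)<.01)&(q[...,2]>.15); P=q[m4]; print(n,'barA',len(P),P.mean(0),P.max(0))
E
```

```text
rail front x = 0.0132*y+0.1224 1956 0.000908832809260451
-0.1 0.12110901550899911 0.1190417479328256 0.12312279474245008
-0.05 0.1219145067531091 0.11960160951728592 0.12379522036129054
0 0.12240904689331332 0.11986695061646012 0.12555055802245468
0.05 0.12296324437410625 0.12055381236911238 0.12557373365293065
0.1 0.12369910034199931 0.12145887949512911 0.12607826133655725
side rail z [0.2152 0.2542 0.2826]
side post 67 [0.0999 0.0342 0.1821] [0.0946 0.027  0.165 ] [0.1076 0.039  0.1958]
side barB 163 [-0.0087  0.0551  0.1643] [0.0299 0.0592 0.1691]
side barA 144 [-0.009  -0.0165  0.1641] [ 0.0296 -0.0122  0.1693]
scene rail z [0.2323 0.2845 0.2877]
scene post 75 [0.1043 0.0242 0.1854] [0.0976 0.0186 0.1656] [0.1111 0.0348 0.2007]
scene barB 172 [-0.0103  0.0466  0.1679] [0.0298 0.0552 0.1741]
scene barA 184 [-0.009  -0.0255  0.1681] [ 0.0299 -0.0176  0.1732]
```

```bash
sed -i 's/^CX,CY,CA=.*/CX,CY,CA=0.5156,0.0113,0.0436/' h.py; python3 - <<'E'
from h import *
p,R,s=pose(); print(p,az(R))
g=fromcase([.0455,-.010,.21]); print(g)
plan(p,R,g,92.5,5,1)
E
```

```text
[ 0.5498 -0.0011  0.4199] 92.69893346729691
[0.5615 0.0033 0.21  ]
[[1,[0.1,0.2,4.2],0],[1,[0.1,0.3,4.2],0],[1,[0.0,0.2,4.2],0],[1,[0.1,0.3,4.2],0],[1,[0.1,0.2,4.2],0]]
end [0.5616 0.0035 0.2099] 92.69893346729691
```

>>> {"name": "apply_moves", "arguments": {
  "increments": [
    [1,[0.1,0.2,4],0],
    [1,[0.1,0.3,4],0],
    [1,[0,0.2,4],0],
    [1,[0.1,0.3,4],0],
    [1,[0.1,0.2,4],0],
    [1,[0,0,0.5],0]
  ]
}}

```text
t: 3.65
tcp_pos: [0.5602, 0.0036, 0.2127]
ee_rot: [[-0.048, 0.999, -0.005], [0.999, 0.048, -0.0], [0.0, -0.005, -1.0]]
ft_force: [0.3, 0.8, 0.4]
finger_gap: 0.0855
```

```bash
cat > look.py <<'E'
import sys
from h import *
from station import *
tag=sys.argv[1]; cams=sys.argv[2].split(',')
p,R,s=pose(); print('tcp',p,'case',tocase(p),'az',az(R),'ft',s["ft_force"],'gap',s["finger_gap"],'t',s["t"])
box={"scene":(140,300,190,340),"side":(110,270,160,370),"wrist":(0,384,0,512)}
for n in cams:
    c=read_camera(n); np.savez(f"pics/{n}{tag}.npz",p=p,R=R,**c)
    r0,r1,c0,c1=box[n]; k=min(800/(c1-c0),600/(r1-r0)); print(n,'crop',c0,r0,'scale',k)
    cv2.imwrite(f"pics/{n}{tag}.png",cv2.resize(c["frame"][r0:r1,c0:c1],None,fx=k,fy=k,interpolation=cv2.INTER_CUBIC))
E
python3 look.py 3 scene,side,wrist
```

```text
tcp [0.5602 0.0036 0.2127] case [ 0.0443 -0.0096  0.2127] az 92.75368023996663 ft [0.2574 0.7801 0.4167] gap 0.08554312181033619 t 3.65
scene crop 190 140 scale 3.75
side crop 160 110 scale 3.75
wrist crop 0 0 scale 1.5625
```

View pics/scene3.png

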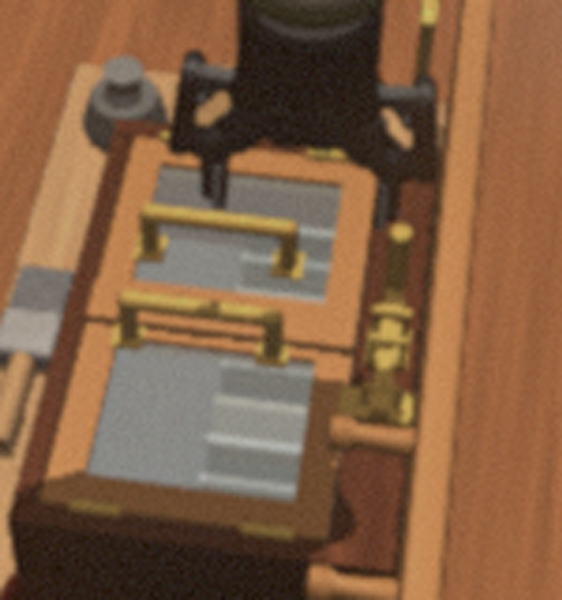

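View pics/side3.png

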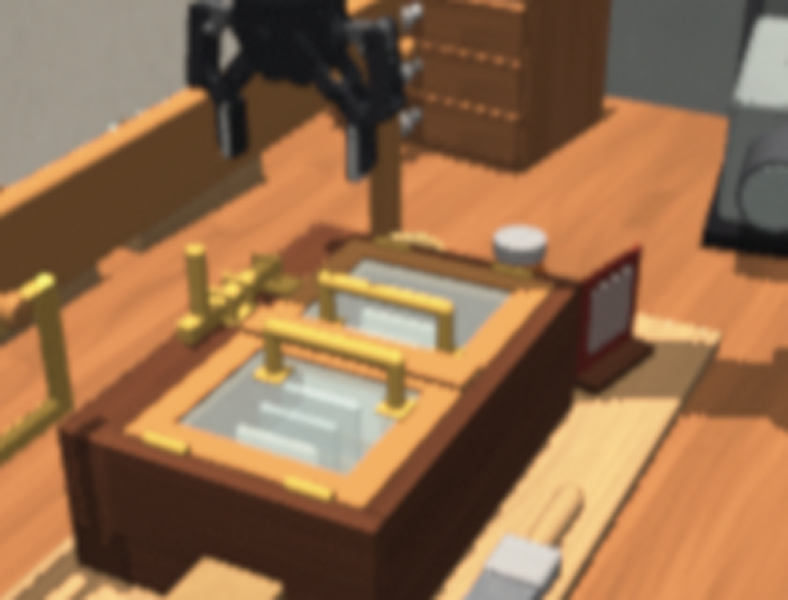

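View pics/wrist3.png

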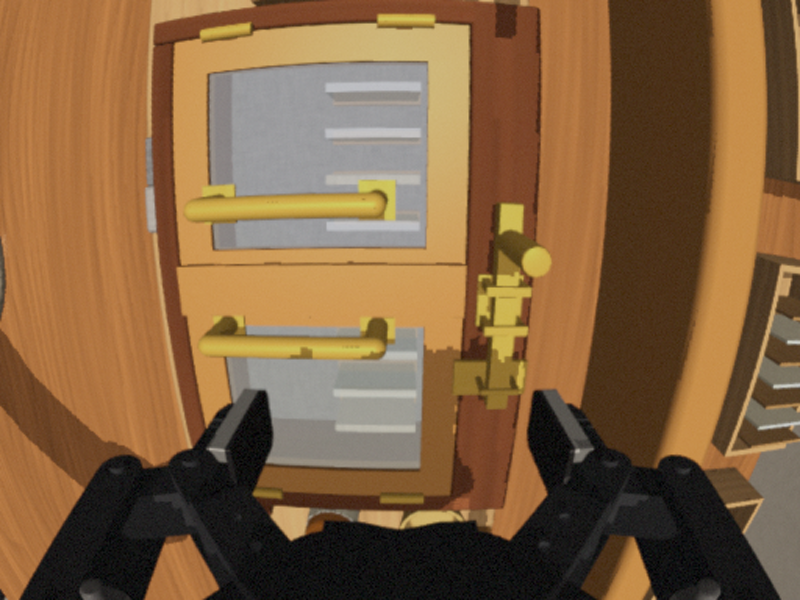

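```bash
python3 - <<'E'
from h import *
a=dict(np.load("pics/wrist1.npz")); b=dict(np.load("pics/wrist3.npz"))
for nm,u,v in (("post",(481,217),(537,261)),("A-",(300,264),(203,345)),("A+",(404,266),(382,346)),("B-",(299,189),(189,210)),("B+",(407,190),(384,206))):
    f=lambda P: np.concatenate([projw(c,P)-np.array(x)/1.5625 for c,x in ((a,u),(b,v))])
    r=least_squares(f,[.6,0,.15]); print(nm,r.x,r.fun,'tool',(r.x-b["p"])@b["R"],'case',tocase(r.x))
# finger pad tip top corners in wrist: inner face y=+-.0425
for x in (.011,.0,-.011):
  for z in (-.029,-.033): print(x,z,[projw(b,b["p"]+b["R"]@np.array([x,y,z]))*1.5625 for y in (-.0425,.0425,.057)])
E
```

```text
post [0.6181 0.0458 0.1971] [-0.1555  0.1884  0.0786 -0.0921] tool [0.0394 0.0599 0.0153] case [0.1039 0.03   0.1971]
A- [ 0.4608 -0.0097  0.1743] [ 0.3773  0.497  -0.2249 -0.2681] tool [-0.0085 -0.0997  0.0388] case [-0.0556 -0.0186  0.1743]
A+ [ 0.5545 -0.006   0.1713] [-1.2008 -0.3158  0.6481  0.1618] tool [-0.0094 -0.006   0.0415] case [ 0.0381 -0.019   0.1713]
B- [0.458  0.0596 0.1742] [ 0.0479  0.3174 -0.0356 -0.1689] tool [ 0.0608 -0.0992  0.039 ] case [-0.0554  0.0508  0.1742]
B+ [0.5534 0.0654 0.2076] [-0.3552 -0.449   0.169   0.2055] tool [ 0.062  -0.0039  0.0051] case [0.0401 0.0524 0.2076]
0.011 -0.029 [array([270.8992, 367.9264]), array([517.9897, 367.8582]), array([557.3269, 366.7731])]
0.011 -0.033 [array([267.9987, 372.8758]), array([520.7765, 372.8175]), array([560.8924, 371.5938])]
0.0 -0.029 [array([274.2371, 396.0388]), array([514.8555, 396.0101]), array([553.3074, 394.5095])]
0.0 -0.033 [array([271.5424, 401.4453]), array([517.4469, 401.4285]), array([556.6329, 399.7715])]
-0.011 -0.029 [array([277.6775, 422.4627]), array([511.6293, 422.465 ]), array([549.1593, 420.6305])]
-0.011 -0.033 [array([275.1852, 428.2284]), array([514.0287, 428.2437]), array([552.2476, 426.2428])]
```

```bash
python3 - <<'E'
from h import *
a=dict(np.load("pics/wrist1.npz")); b=dict(np.load("pics/wrist3.npz"))
p,R,s=pose(); print(p,R,tocase(p),s['t'])
X=np.linalg.inv(a["T"])@np.block([[a["R"],a["p"][:,None]],[np.zeros(3),1]])
Tb=b["T"]@X; print(Tb)
g=fromcase([.0455,-.010,.150]);plan(p,R,g,92.5,3,1)
E
```

```text
[0.5622 0.004  0.216 ] [[-0.0477  0.9989  0.0011]
 [ 0.9989  0.0477  0.0001]
 [ 0.0001  0.0011 -1.    ]] [ 0.0463 -0.0093  0.216 ] 3.8
[[-0.0394  0.9992 -0.0005  0.5611]
 [ 0.9992  0.0394 -0.0036 -0.0013]
 [-0.0036 -0.0006 -1.      0.2155]
 [ 0.      0.      0.      1.    ]]
[[1,[0.0,0.0,2.2],0],[1,[0.0,-0.1,2.2],0],[1,[-0.1,0.0,2.2],0]]
end [0.5613 0.0029 0.15  ] 92.73579087654986
```

>>> {"name": "apply_moves", "arguments": {
  "increments": [
    [1,[0,-0.1,2.2],0],
    [1,[0,0,2.2],0],
    [1,[0,0,2.2],0],
    [1,[0,0,0],0]
  ]
}}

```text
t: 4.3
tcp_pos: [0.5608, 0.0036, 0.1494]
ee_rot: [[-0.048, 0.999, 0.0], [0.999, 0.048, -0.0], [-0.0, 0.0, -1.0]]
ft_force: [0.0, -0.2, 0.0]
finger_gap: 0.0857
```

```bash
python3 look.py 4 wrist,side,scene
```

```text
tcp [0.5608 0.0036 0.1494] case [ 0.0448 -0.0096  0.1494] az 92.72878577168768 ft [ 0.0449 -0.2172  0.0079] gap 0.0856980051049644 t 4.3
wrist crop 0 0 scale 1.5625
side crop 160 110 scale 3.75
scene crop 190 140 scale 3.75
```

View pics/wrist4.png

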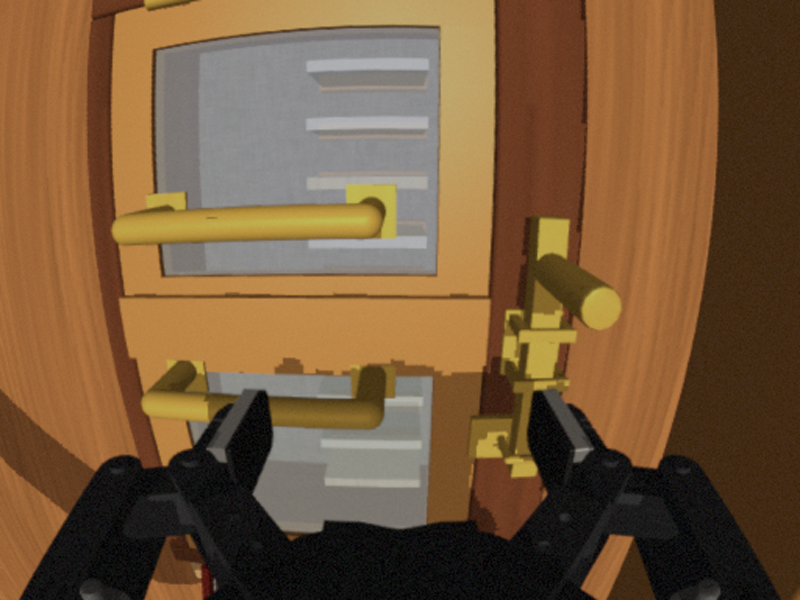

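View pics/side4.png

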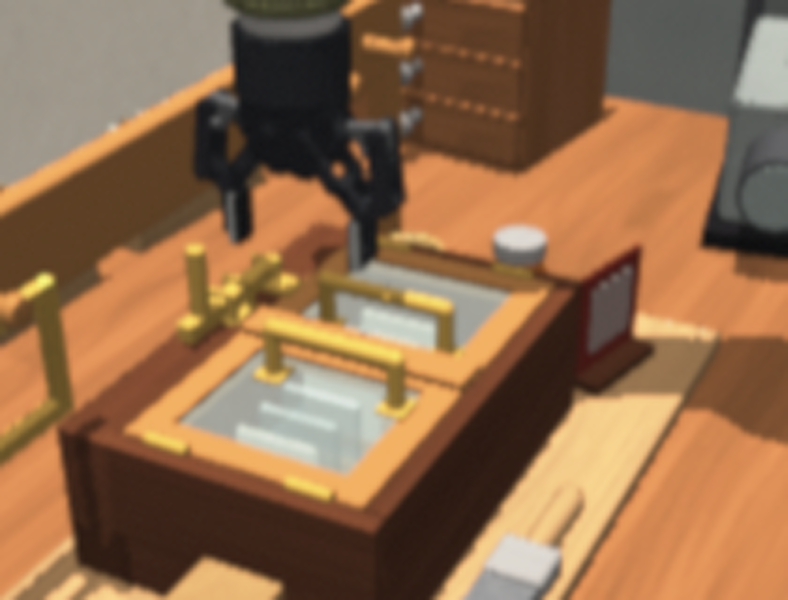

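View pics/scene4.png

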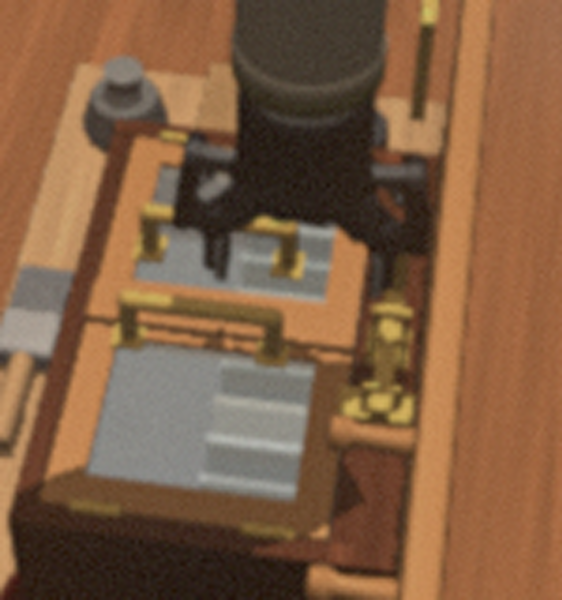

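>>> {"name": "apply_moves", "arguments": {
  "increments": [
    [1,[0.8,0,0],0],
    [1,[0.8,0,0],0],
    [1,[0.8,0,0],0],
    [1,[0.8,0,0],0],
    [1,[0,0,0],0]
  ]
}}

```text
t: 5.08
tcp_pos: [0.559, 0.0366, 0.1489]
ee_rot: [[-0.049, 0.999, -0.0], [0.999, 0.049, 0.0], [0.0, -0.0, -1.0]]
ft_force: [-0.6, -0.7, 0.5]
finger_gap: 0.0855
```

```bash
python3 look.py 5 wrist,side
```

```text
tcp [0.559  0.0366 0.1489] case [0.0445 0.0233 0.1489] az 92.79828402346125 ft [-0.6102 -0.679   0.5348] gap 0.08545239193208129 t 5.075
wrist crop 0 0 scale 1.5625
side crop 160 110 scale 3.75
```

View pics/wrist5.png

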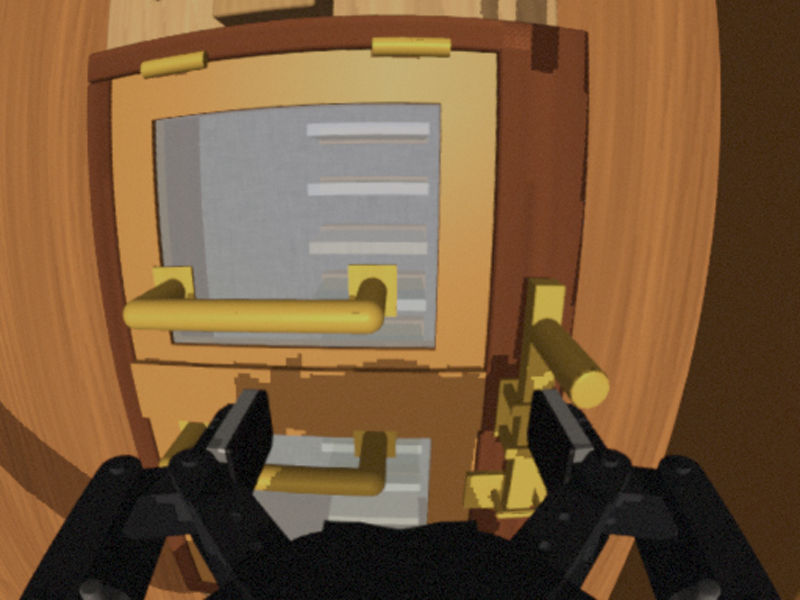

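View pics/side5.png

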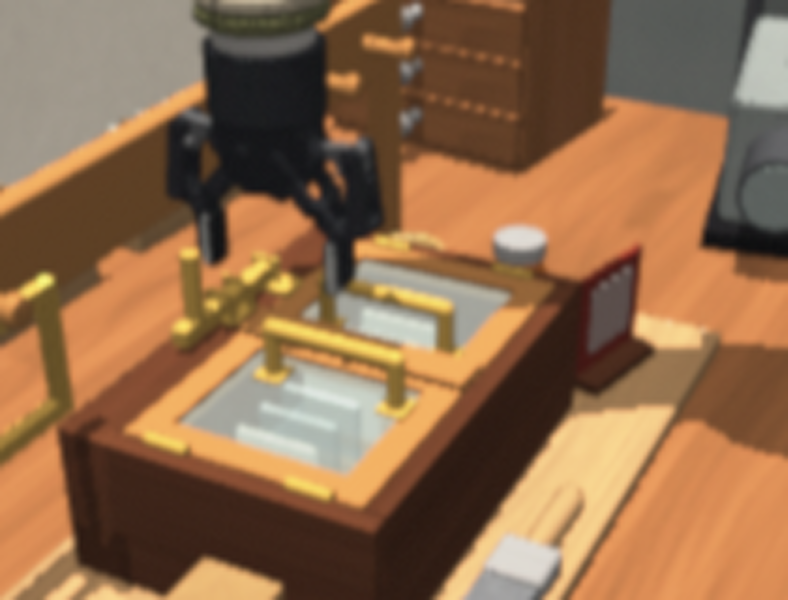

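>>> {"name": "apply_moves", "arguments": {
  "increments": [
    [1,[0.8,0,0],0],
    [1,[0.8,0,0],0],
    [1,[0.8,0,0],0],
    [1,[0.8,0,0],0],
    [1,[0.3,0,0],0],
    [1,[0,0,0],0]
  ]
}}

```text
t: 5.92
tcp_pos: [0.5574, 0.0713, 0.1489]
ee_rot: [[-0.049, 0.999, 0.0], [0.999, 0.049, 0.0], [0.0, 0.0, -1.0]]
ft_force: [-0.5, -0.8, -0.5]
finger_gap: 0.0853
```

```bash
python3 look.py 6 wrist,side,scene
```

```text
tcp [0.5574 0.0713 0.1489] case [0.0443 0.0581 0.1489] az 92.78089827527253 ft [-0.4886 -0.7652 -0.4573] gap 0.08531611856422118 t 5.925
wrist crop 0 0 scale 1.5625
side crop 160 110 scale 3.75
scene crop 190 140 scale 3.75
```

View pics/wrist6.png

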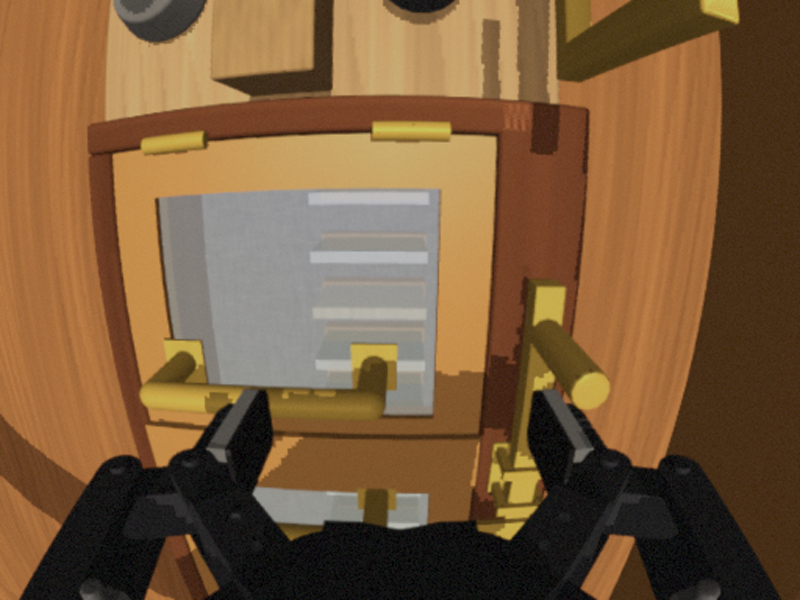

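View pics/side6.png

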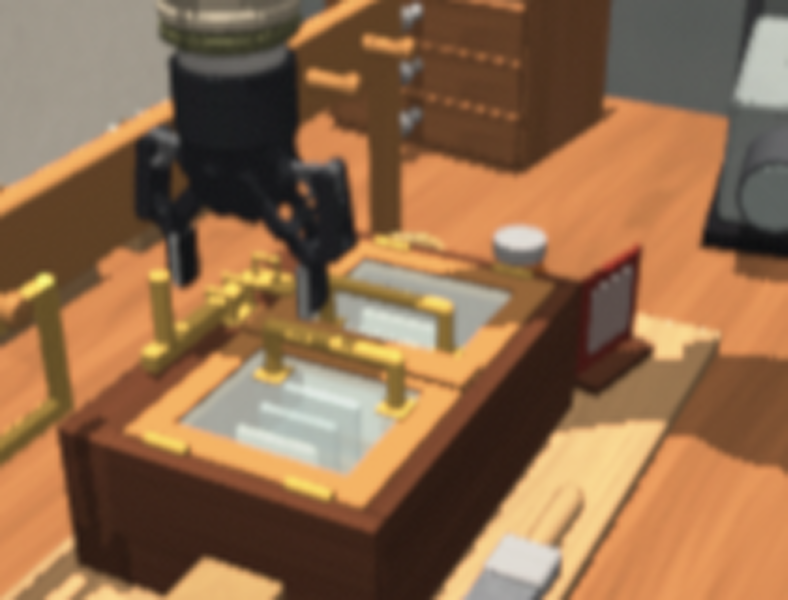

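View pics/scene6.png

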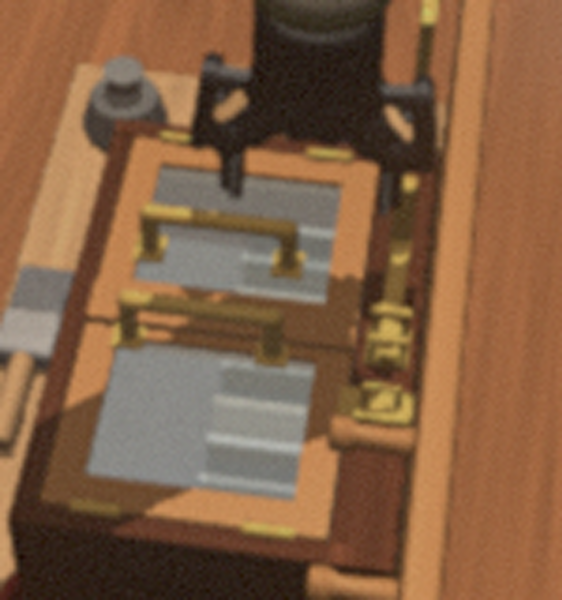

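```bash
python3 - <<'E'
from h import *
S=dict(np.load("pics/scene6.npz"));D=dict(np.load("pics/side6.npz"))
P,e=tri([(S,np.array([299.3,188.8])),(D,np.array([202.7,183.3]))]); print(P,tocase(P),e)
E
```

```text
[0.6176 0.086  0.1935] [0.1051 0.0702 0.1935] 0.9331105638464408
```

>>> {"name": "apply_moves", "arguments": {
  "increments": [
    [1,[0.4,0,0],0],
    [1,[0.4,0,0],0],
    [1,[0,0,0],0]
  ]
}}

```text
t: 6.45
tcp_pos: [0.557, 0.0791, 0.1489]
ee_rot: [[-0.048, 0.999, 0.0], [0.999, 0.048, 0.0], [0.0, 0.0, -1.0]]
ft_force: [0.7, -1.2, 0.1]
finger_gap: 0.0853
```

```bash
python3 look.py 7 side,scene; python3 - <<'E'
from h import *
p,R,s=pose()
g=fromcase([-.01,-.022,.30]); print(p,g)
q=p+R@np.array([-.012,0,0]); q=q-[0,0,.0];
print("to hover above A, with tool x az 182.5 or 2.5")
plan(q-np.array([0,0,-.15]),R,g,2.5,9,.5)
print(s["joint_positions"])
E
```

```text
tcp [0.557  0.0791 0.1489] case [0.0443 0.0659 0.1489] az 92.76206007273113 ft [ 0.7004 -1.2381  0.1067] gap 0.08528042666591196 t 6.45
side crop 160 110 scale 3.75
scene crop 190 140 scale 3.75
[0.557  0.0789 0.1489] [ 0.5066 -0.0111  0.3   ]
to hover above A, with tool x az 182.5 or 2.5
[[0.5,[-0.8,-0.6,0.0],10],[0.5,[-1.0,-0.5,0.0],10],[0.5,[-1.0,-0.2,0.0],10],[0.5,[-1.0,-0.2,-0.1],10],[0.5,[-1.0,0.1,0.0],10],[0.5,[-1.0,0.3,0.0],10],[0.5,[-1.0,0.4,0.0],10],[0.5,[-0.8,0.6,0.0],10]]
[[0.5,[-0.8,0.7,0.0],10]]
end [ 0.5064 -0.0111  0.2999] 2.753199730031187
[ 0.075   0.5131 -0.4505  2.0097  0.3416  0.6914 -0.5431]
```

View pics/scene7.png

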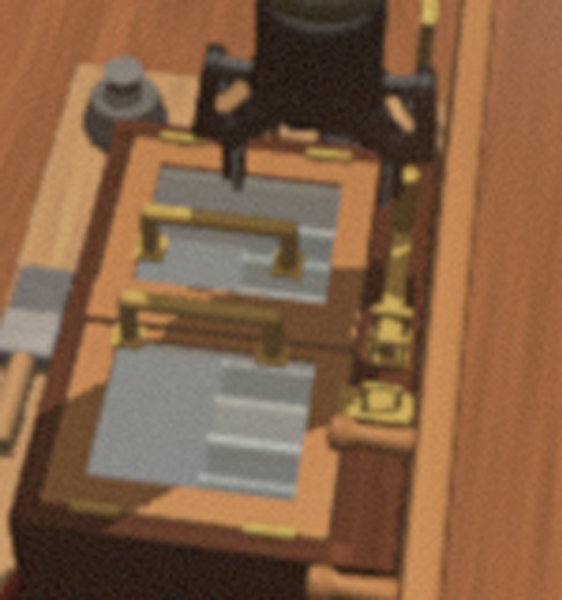

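>>> {"name": "apply_moves", "arguments": {
  "increments": [
    [1,[-0.6,0,0],0],
    [1,[-0.6,0,0],0],
    [1,[0,0,-5],0],
    [1,[0,0,-5],0],
    [1,[0,0,-5],0],
    [0.5,[-0.8,-0.6,0],10],
    [0.5,[-1,-0.5,0],10],
    [0.5,[-1,-0.2,0],10]
  ]
}}

```text
t: 7.55
tcp_pos: [0.5405, 0.0393, 0.299]
ee_rot: [[0.464, 0.886, 0.0], [0.886, -0.464, -0.0], [0.0, 0.0, -1.0]]
ft_force: [-0.0, -0.7, 0.5]
finger_gap: 0.0429
```

>>> {"name": "apply_moves", "arguments": {
  "increments": [
    [0.5,[-1,-0.2,-0.1],10],
    [0.5,[-1,0.1,0],10],
    [0.5,[-1,0.3,0],10],
    [0.5,[-1,0.4,0],10],
    [0.5,[-0.8,0.6,0],10],
    [0.5,[-0.8,0.7,0],10],
    [0.5,[0,0,0],0]
  ]
}}

```text
t: 8.43
tcp_pos: [0.506, -0.0121, 0.3]
ee_rot: [[0.999, 0.048, 0.0], [0.048, -0.999, -0.0], [0.0, 0.0, -1.0]]
ft_force: [0.5, -0.4, -0.3]
finger_gap: 0.0424
```

```bash
python3 look.py 8 wrist; python3 -c "
from h import *
p,R,s=pose(); print(p,az(R),s['joint_positions'])"
```

```text
tcp [ 0.506  -0.0121  0.3   ] case [-0.0106 -0.023   0.3   ] az 2.731347273685642 ft [ 0.5113 -0.4376 -0.3254] gap 0.04239644391997031 t 8.425
wrist crop 0 0 scale 1.5625
[ 0.5064 -0.0115  0.3   ] 2.923013339209216 [ 0.0619  0.2358 -0.1874  1.9665  0.0539  0.9437 -1.6719]
```

View pics/wrist8.png

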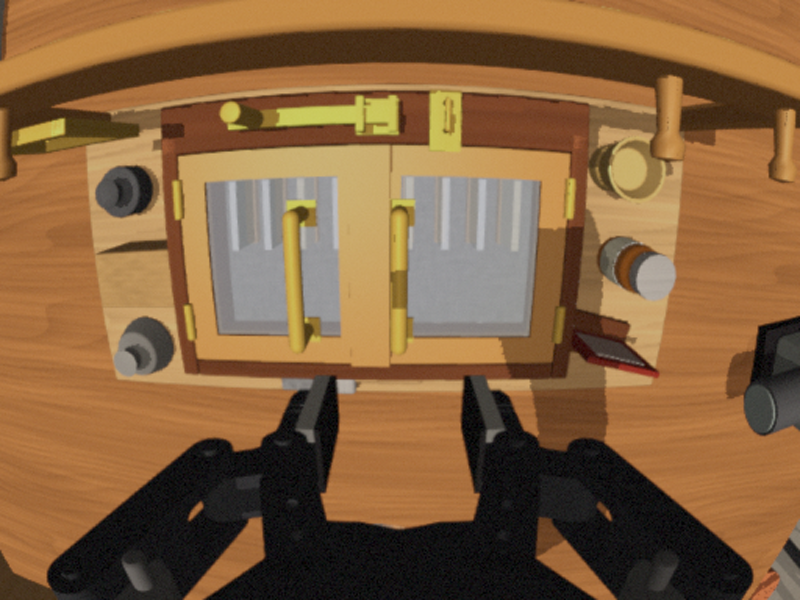

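>>> {"name": "apply_moves", "arguments": {
  "increments": [
    [0.5,[0,0,4],0],
    [0.5,[0,0,4],0],
    [0.5,[0,0,4],0],
    [0.5,[0,0,3],0],
    [0.5,[0,0,1.8],0],
    [0.5,[0,0,0],0]
  ]
}}

```text
t: 9.22
tcp_pos: [0.5059, -0.0109, 0.1307]
ee_rot: [[0.999, 0.051, -0.003], [0.051, -0.999, 0.0], [-0.003, -0.001, -1.0]]
ft_force: [-0.1, -0.1, 0.2]
finger_gap: 0.0425
```

```bash
python3 look.py 9 wrist,side,scene
```

```text
tcp [ 0.5059 -0.0109  0.1307] case [-0.0106 -0.0217  0.1307] az 2.9462709687461315 ft [-0.0607 -0.0633  0.2066] gap 0.04247611873379922 t 9.225
wrist crop 0 0 scale 1.5625
side crop 160 110 scale 3.75
scene crop 190 140 scale 3.75
```

View pics/wrist9.png

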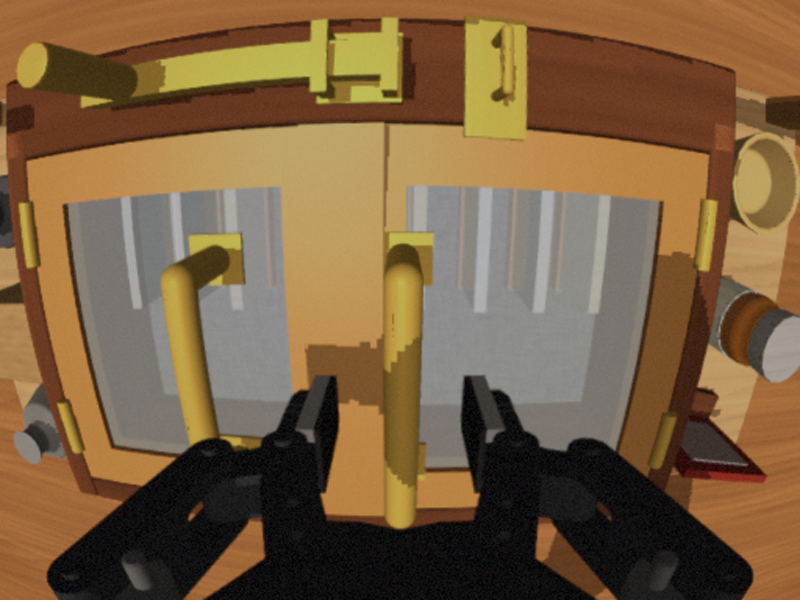

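View pics/scene9.png

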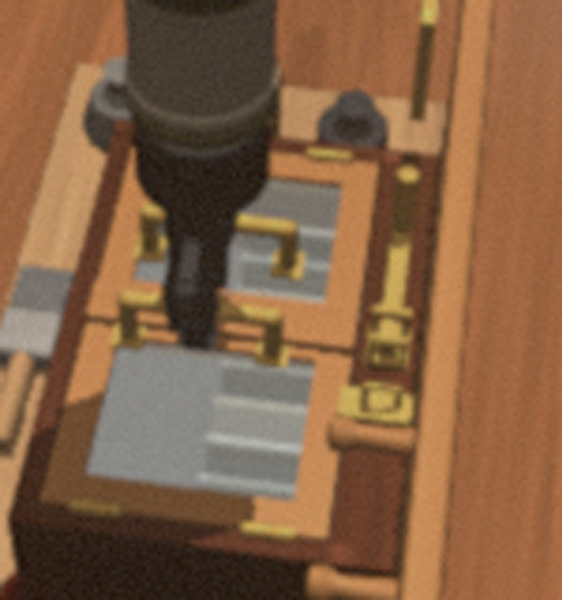

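View pics/side9.png

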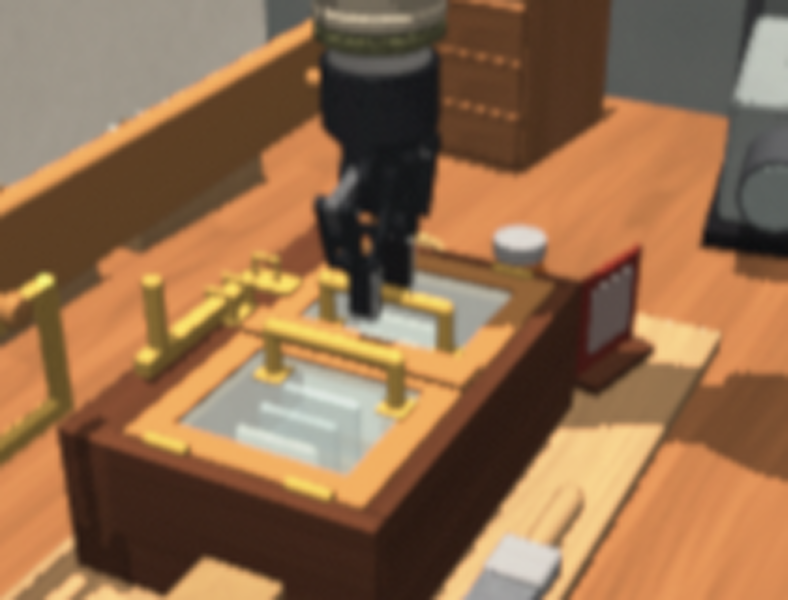

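>>> {"name": "apply_moves", "arguments": {
  "increments": [
    [0.5,[0,0,0.3],0],
    [0,[0,0,0],0],
    [0,[0,0,0],0],
    [0,[0,0,0],0],
    [0,[0,0,0],0],
    [0,[0,0,0],0]
  ]
}}

```text
t: 10.12
tcp_pos: [0.5065, -0.0114, 0.1293]
ee_rot: [[0.999, 0.048, 0.0], [0.048, -0.999, -0.0], [0.0, 0.0, -1.0]]
ft_force: [-1.0, -0.5, 5.6]
finger_gap: 0.0097
```

```bash
python3 look.py 10 side; cat > arc.py <<'E'
import sys
from h import *
# arc rows: r (m from hinge), sgn: A: tool y=-case y
def bar(th,L,leaf):
    y=-.150+L*np.cos(th)-.035*np.sin(th); z=.130+L*np.sin(th)+.035*np.cos(th)
    return np.array([y if leaf=='A' else -y, z])
def arc(th0,th1,step,L,leaf,dec=2):
    n=int(round((th1-th0)/step)); rows=[];b0=bar(np.radians(th0),L,leaf);acc=np.zeros(2)
    for i in range(1,n+1):
        d=(bar(np.radians(th0+(th1-th0)*i/n),L,leaf)-b0)*100; t=np.round(d-acc,dec); acc+=t
        rows.append([0,[0,float(-t[0]),float(-t[1])],0])
    for i in range(0,n,8): print(str(rows[i:i+8]).replace(' ',''))
E
python3 -c "
from arc import *
arc(0,76,4,.128,'A')"
```

```text
tcp [ 0.5065 -0.0114  0.1293] case [-0.0101 -0.0223  0.1293] az 2.7296223126406693 ft [-0.9872 -0.5198  5.5891] gap 0.009664485408938484 t 10.125
side crop 160 110 scale 3.75
[[0,[0,0.28,-0.88],0],[0,[0,0.33,-0.87],0],[0,[0,0.4,-0.83],0],[0,[0,0.45,-0.81],0],[0,[0,0.51,-0.78],0],[0,[0,0.56,-0.73],0],[0,[0,0.61,-0.7],0],[0,[0,0.66,-0.65],0]]
[[0,[0,0.7,-0.61],0],[0,[0,0.74,-0.55],0],[0,[0,0.78,-0.5],0],[0,[0,0.82,-0.44],0],[0,[0,0.84,-0.39],0],[0,[0,0.86,-0.33],0],[0,[0,0.89,-0.27],0],[0,[0,0.9,-0.2],0]]
[[0,[0,0.92,-0.14],0],[0,[0,0.92,-0.08],0],[0,[0,0.93,-0.01],0]]
```

View pics/side10.png

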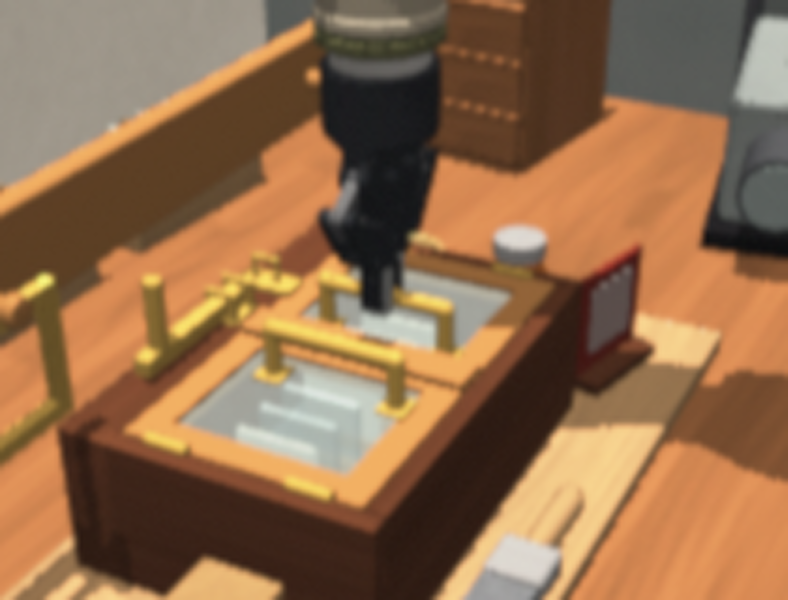

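>>> {"name": "apply_moves", "arguments": {
  "increments": [
    [0,[0,0.28,-0.88],0],
    [0,[0,0.33,-0.87],0],
    [0,[0,0.4,-0.83],0],
    [0,[0,0,0],0]
  ]
}}

```text
t: 10.68
tcp_pos: [0.5069, -0.0212, 0.1557]
ee_rot: [[0.999, 0.048, 0.001], [0.048, -0.999, 0.0], [0.001, -0.0, -1.0]]
ft_force: [-1.5, 5.3, 2.1]
finger_gap: 0.0093
```

```bash
python3 look.py 11 side
```

```text
tcp [ 0.5069 -0.0212  0.1557] case [-0.0101 -0.0321  0.1557] az 2.728064847673342 ft [-1.5066  5.2956  2.0576] gap 0.00925134637466588 t 10.675
side crop 160 110 scale 3.75
```

View pics/side11.png

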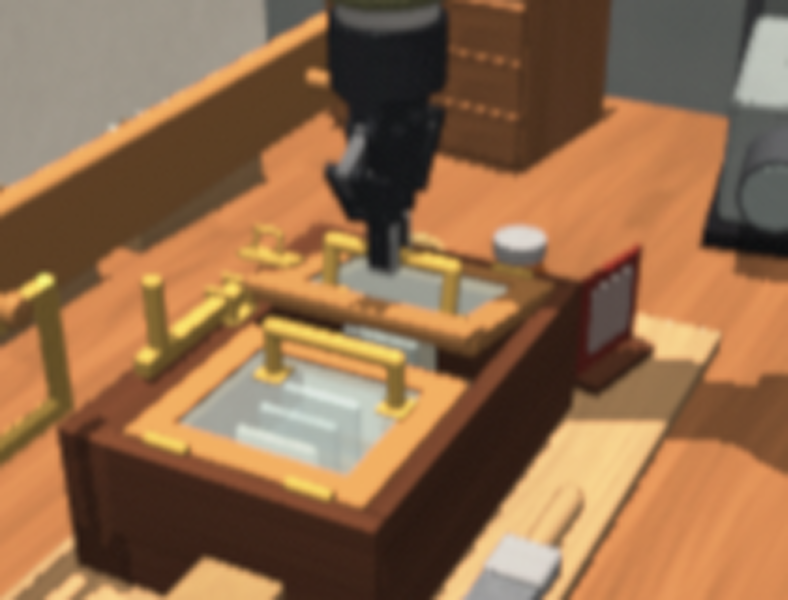

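>>> {"name": "apply_moves", "arguments": {
  "increments": [
    [0,[0,0.45,-0.81],0],
    [0,[0,0.51,-0.78],0],
    [0,[0,0.56,-0.73],0],
    [0,[0,0.61,-0.7],0],
    [0,[0,0.66,-0.65],0],
    [0,[0,0.7,-0.61],0]
  ]
}}

```text
t: 11.48
tcp_pos: [0.5082, -0.053, 0.198]
ee_rot: [[0.999, 0.05, -0.0], [0.05, -0.999, 0.003], [-0.0, -0.003, -1.0]]
ft_force: [-2.8, 14.3, 5.2]
finger_gap: 0.0093
```

```bash
python3 look.py 12 side
```

```text
tcp [ 0.5082 -0.053   0.198 ] case [-0.0102 -0.0639  0.198 ] az 2.8779538903937962 ft [-2.8153 14.3143  5.1809] gap 0.009323566709858412 t 11.475
side crop 160 110 scale 3.75
```

View pics/side12.png

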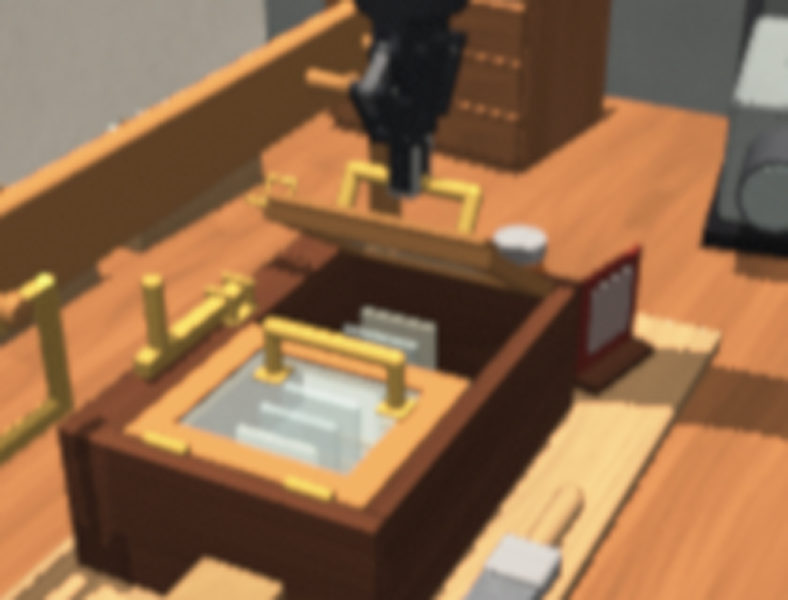

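>>> {"name": "apply_moves", "arguments": {
  "increments": [
    [0,[0,0.66,-0.65],0],
    [0,[0,0.74,-0.58],0],
    [0,[0,0.82,-0.44],0],
    [0,[0,0.84,-0.39],0],
    [0,[0,0.86,-0.33],0],
    [0,[0,0.89,-0.27],0],
    [0,[0,0,0],0]
  ]
}}

```text
t: 12.4
tcp_pos: [0.5106, -0.103, 0.2259]
ee_rot: [[0.999, 0.048, 0.0], [0.048, -0.999, 0.001], [0.0, -0.001, -1.0]]
ft_force: [-7.2, 8.3, 21.3]
finger_gap: 0.0094
```

```bash
python3 look.py 13 side,scene
```

```text
tcp [ 0.5106 -0.103   0.2259] case [-0.01   -0.114   0.2259] az 2.73210745221865 ft [-7.1718  8.2606 21.2757] gap 0.0093949624988063 t 12.4
side crop 160 110 scale 3.75
scene crop 190 140 scale 3.75
```

View pics/side13.png

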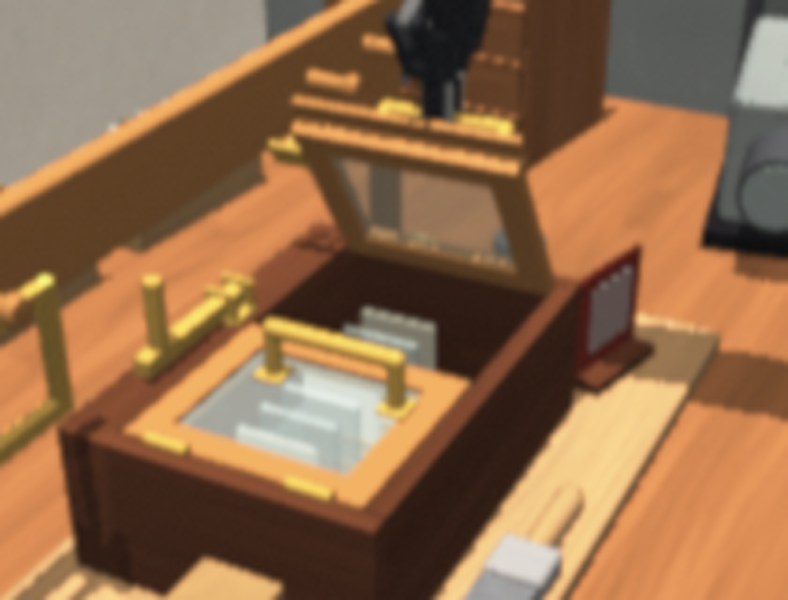

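View pics/scene13.png

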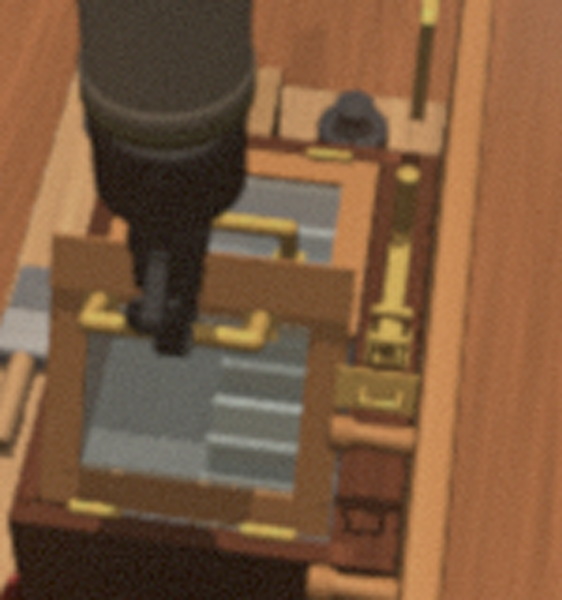

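>>> {"name": "apply_moves", "arguments": {
  "increments": [
    [0,[0,0.85,-0.4],0],
    [0,[0,0.9,-0.25],0],
    [0,[0,0.92,-0.1],0],
    [0,[0,0,0],0]
  ]
}}

```text
t: 13.0
tcp_pos: [0.512, -0.1314, 0.2322]
ee_rot: [[0.999, 0.047, 0.0], [0.047, -0.999, -0.0], [0.0, 0.0, -1.0]]
ft_force: [-2.1, 2.0, 5.9]
finger_gap: 0.0091
```

```bash
python3 look.py 14 side,wrist
```

```text
tcp [ 0.512  -0.1314  0.2322] case [-0.0098 -0.1424  0.2322] az 2.7201444641946018 ft [-2.1135  2.0411  5.9251] gap 0.00911848813129384 t 13.0
side crop 160 110 scale 3.75
wrist crop 0 0 scale 1.5625
```

View pics/side14.png

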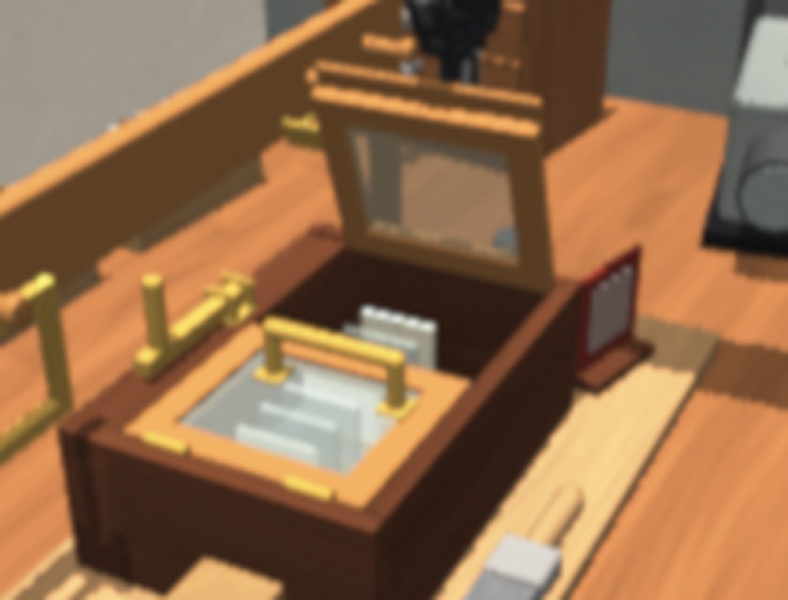

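View pics/wrist14.png

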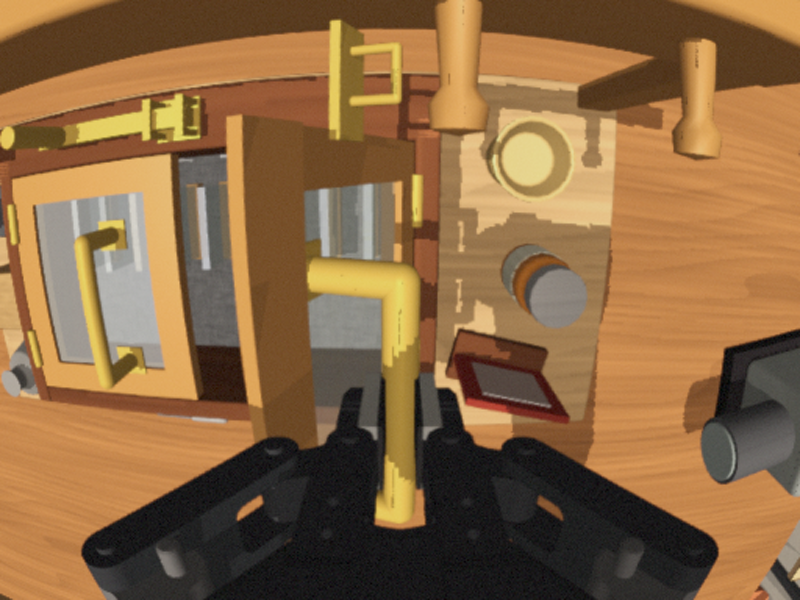

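```bash
python3 - <<'E'
from h import *
S=dict(np.load("pics/scene0.npz")); D=dict(np.load("pics/side0.npz"))
sc=lambda u,v: np.array([160+u/2.85,150+v/2.85]); sd=lambda u,v: np.array([100+u/3.1,100+v/3.1])
for a,b in (((342,300),(445,95)),((325,413),(490,65))):
    P,e=tri([(S,sc(*a)),(D,sd(*b))]); print(tocase(P),e)
# staple in scene0/side0: ring top
P,e=tri([(S,sc(375,262)),(D,sd(415,250))]); print('staple',tocase(P),e)
D=dict(np.load("pics/side14.npz")); W,ok=cloud(D); q=tocase(W.reshape(-1,3)).reshape(W.shape)
# leaf angle: points on leaf glazing frame bottom face
m=ok&(np.abs(q[...,0]+.01)<.09)&(q[...,1]>-.16)&(q[...,1]<-.05)&(q[...,2]>.15)&(q[...,2]<.275)
P=q[m]; 
best=None
rng=np.random.default_rng(0)
for _ in range(300):
    i,j=rng.integers(len(P),size=2)
    d=P[j,1:]-P[i,1:]
    if np.hypot(*d)<.04: continue
    n=np.array([-d[1],d[0]])/np.hypot(*d); r=np.abs((P[:,1:]-P[i,1:])@n)<.002
    if best is None or r.sum()>best[0]: best=(r.sum(),np.degrees(np.arctan2(d[1],d[0]))%180)
print(len(P),best)
E
```

```text
[ 0.0934 -0.1558  0.2492] 6.956513604894155
[ 0.0917 -0.2466  0.2502] 7.600865934777346
staple [ 0.0991 -0.052   0.1464] 2.7041525140407145
2262 (np.int64(1298), np.float64(69.10410416955939))
```

```bash
python3 - <<'E'
import cv2
a=cv2.imread("pics/wrist8.png"); cv2.imwrite("pics/c8.png",cv2.resize(a[80:170,330:520],None,fx=4,fy=4))
a=cv2.imread("pics/wrist9.png"); cv2.imwrite("pics/c9.png",cv2.resize(a[0:160,300:560],None,fx=3,fy=3))
a=cv2.imread("pics/wrist14.png"); cv2.imwrite("pics/c14.png",cv2.resize(a[0:160,300:560],None,fx=3,fy=3))
E
```

```text
(no output)
```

View pics/c8.png

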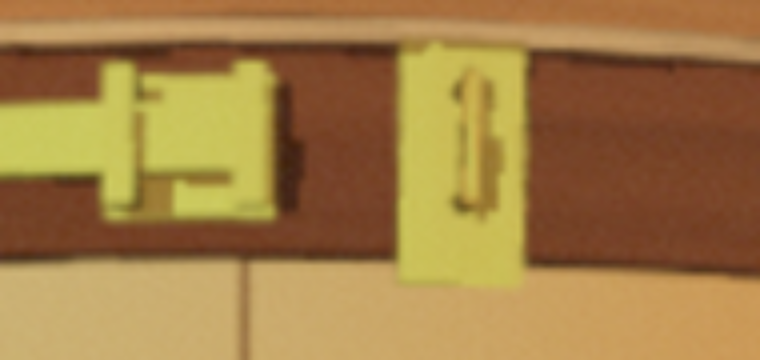

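View pics/c9.png

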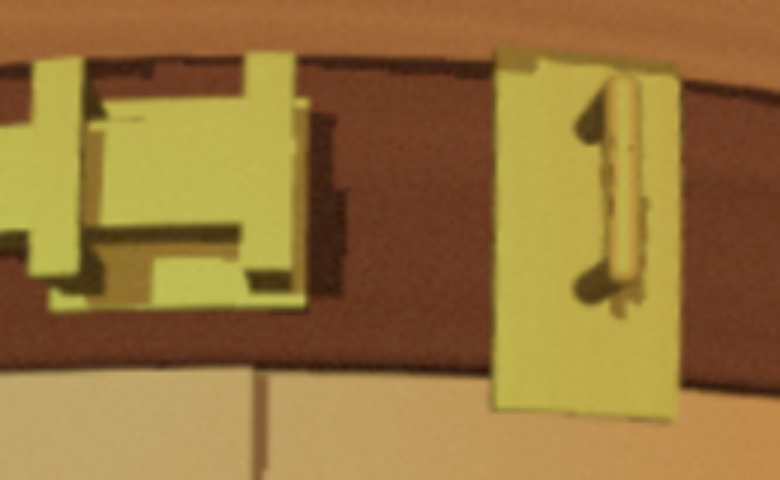

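View pics/c14.png

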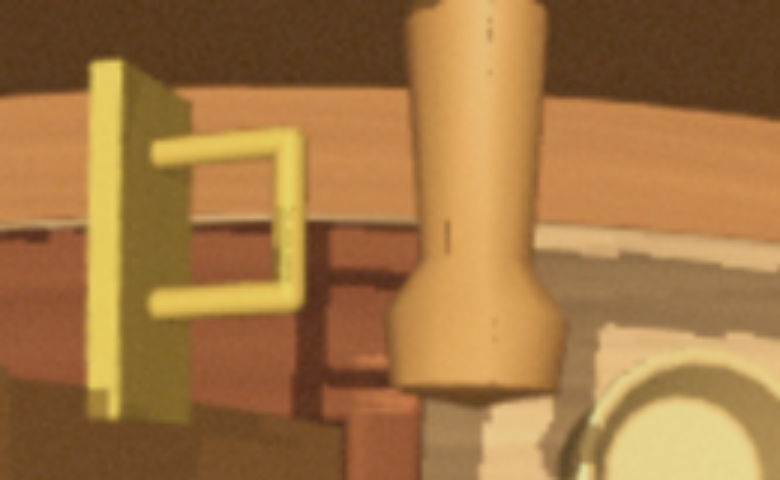

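```bash
python3 - <<'E'
from h import *
w={k:dict(np.load(f"pics/wrist{k}.npz")) for k in (1,8,9,14)}
def t(obs):
    f=lambda P: np.concatenate([projw(w[k],P)-np.array(x)/1.5625 for k,x in obs])
    r=least_squares(f,[.6,0,.2]); return r.x,np.abs(r.fun).max()
P,e=t([(8,(669,152)),(14,(459,125))]); print('pegtip',P,tocase(P),e)
P,e=t([(8,(449.5,98)),(9,(507,25))]); print('ring far top',tocase(P),e)
P,e=t([(8,(449.5,132)),(9,(508,92))]); print('ring near top',tocase(P),e)
P,e=t([(8,(430.5,91)),(9,(465,17))]); print('plate fl',tocase(P),e)
P,e=t([(8,(462,91)),(9,(527,22))]); print('plate fr',tocase(P),e)
P,e=t([(8,(430,151)),(9,(464,136.5))]); print('plate nl',tocase(P),e)
P,e=t([(8,(461,151)),(9,(526,139))]); print('plate nr',tocase(P),e)
E
```

```text
pegtip [ 0.6043 -0.1459  0.2514] [ 0.0818 -0.1609  0.2514] 1.6864272859000096
ring far top [ 0.1146 -0.055   0.1519] 0.7136791111684602
ring near top [ 0.0916 -0.0552  0.1525] 1.112114049520713
plate fl [ 0.1211 -0.0434  0.1378] 0.4789253765929402
plate fr [ 0.1223 -0.0663  0.1347] 0.17250250733781058
plate nl [ 0.0781 -0.0444  0.129 ] 0.19633807513137924
plate nr [ 0.0783 -0.0664  0.1332] 0.03146015745420527
```

>>> {"name": "apply_moves", "arguments": {
  "increments": [
    [0.28,[0,0,0],0],
    [0.28,[0,0,0],0],
    [0.28,[0,0,0],0],
    [0.28,[0,0,-3],0],
    [0.28,[0,0,-5],0],
    [0.28,[0,0,-5],0],
    [0.28,[0,0,0],0]
  ]
}}

```text
t: 13.98
tcp_pos: [0.5138, -0.1313, 0.3652]
ee_rot: [[0.999, 0.047, 0.007], [0.047, -0.999, -0.001], [0.007, 0.002, -1.0]]
ft_force: [-0.5, 0.9, -0.8]
finger_gap: 0.0238
```

```bash
python3 look.py 15 side
```

```text
tcp [ 0.5138 -0.1313  0.3652] case [-0.008  -0.1424  0.3652] az 2.7209944028592705 ft [-0.4741  0.871  -0.8331] gap 0.023828531435150832 t 13.975
side crop 160 110 scale 3.75
```

View pics/side15.png

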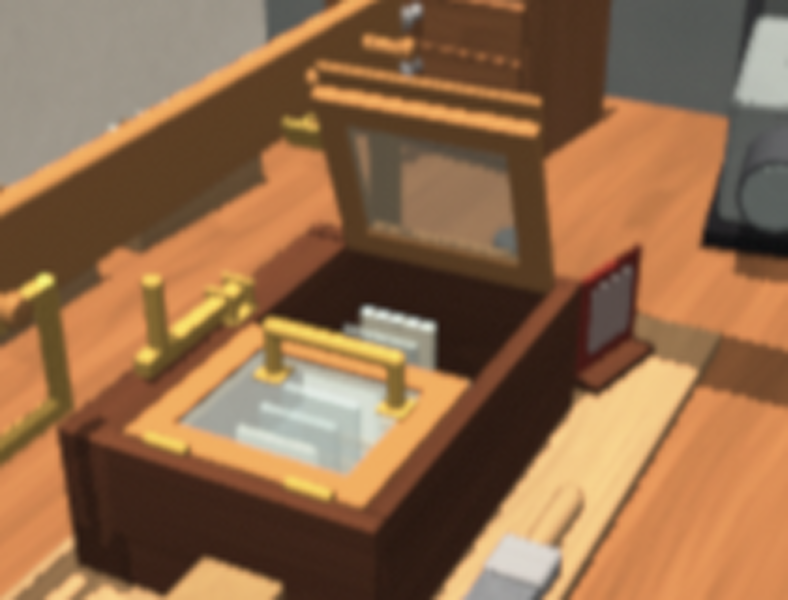

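>>> {"name": "apply_moves", "arguments": {
  "increments": [
    [0,[0,-3,0],0],
    [0,[0,-3.2,0],0],
    [0,[0,-3,0],0],
    [0,[0,0,3.5],0],
    [0,[0,0,4],0],
    [0,[0,0,4.2],0],
    [0,[0,0,0],0]
  ]
}}

```text
t: 14.9
tcp_pos: [0.5051, -0.0392, 0.2413]
ee_rot: [[0.999, 0.048, -0.008], [0.048, -0.999, 0.0], [-0.008, -0.0, -1.0]]
ft_force: [1.4, 0.7, 1.0]
finger_gap: 0.0004
```

```bash
python3 look.py 16 side,wrist
```

```text
tcp [ 0.5051 -0.0392  0.2413] case [-0.0127 -0.05    0.2413] az 2.7623033921525626 ft [1.3531 0.6591 0.9955] gap 0.00040762428018121903 t 14.9
side crop 160 110 scale 3.75
wrist crop 0 0 scale 1.5625
```

View pics/side16.png

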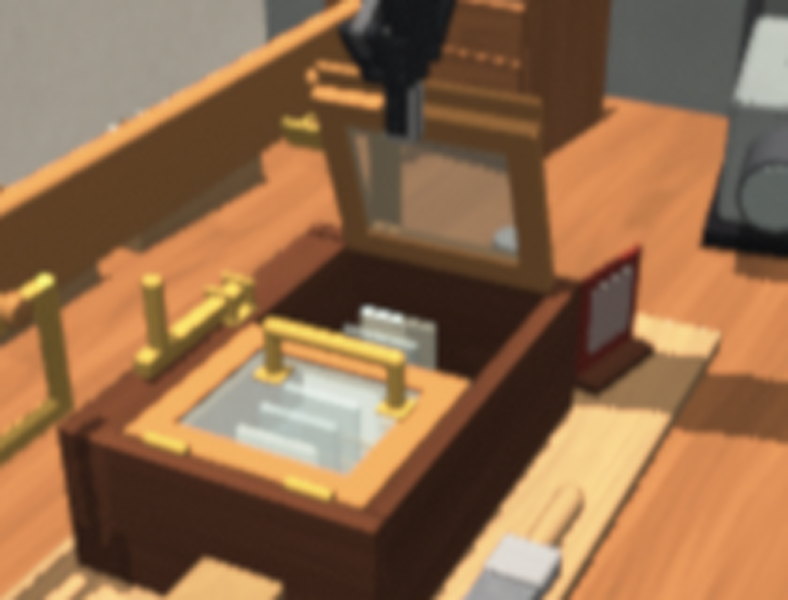

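View pics/wrist16.png

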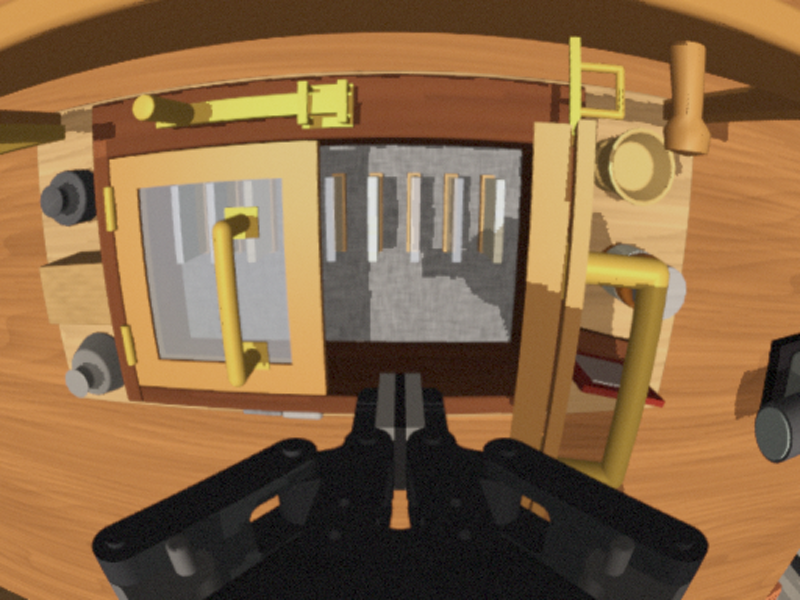

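>>> {"name": "apply_moves", "arguments": {
  "increments": [
    [0,[0,0.8,0],0],
    [0,[0,0.8,0],0],
    [0,[0,0.8,0],0],
    [0,[0,0.8,0],0],
    [0,[0,0.8,0],0],
    [0,[0,0.8,0],0],
    [0,[0,0.8,0],0],
    [0,[0,0.8,0],0]
  ]
}}

```text
t: 16.0
tcp_pos: [0.5115, -0.0997, 0.2485]
ee_rot: [[0.999, 0.05, 0.003], [0.05, -0.999, 0.003], [0.003, -0.003, -1.0]]
ft_force: [-17.0, 16.1, 56.2]
finger_gap: -0.0001
```

```bash
python3 look.py 17 side,wrist
```

```text
tcp [ 0.5115 -0.0997  0.2485] case [-0.009  -0.1108  0.2485] az 2.862165535418965 ft [-17.0286  16.1103  56.2376] gap -0.00010299162621480826 t 16.0
side crop 160 110 scale 3.75
wrist crop 0 0 scale 1.5625
```

View pics/side17.png

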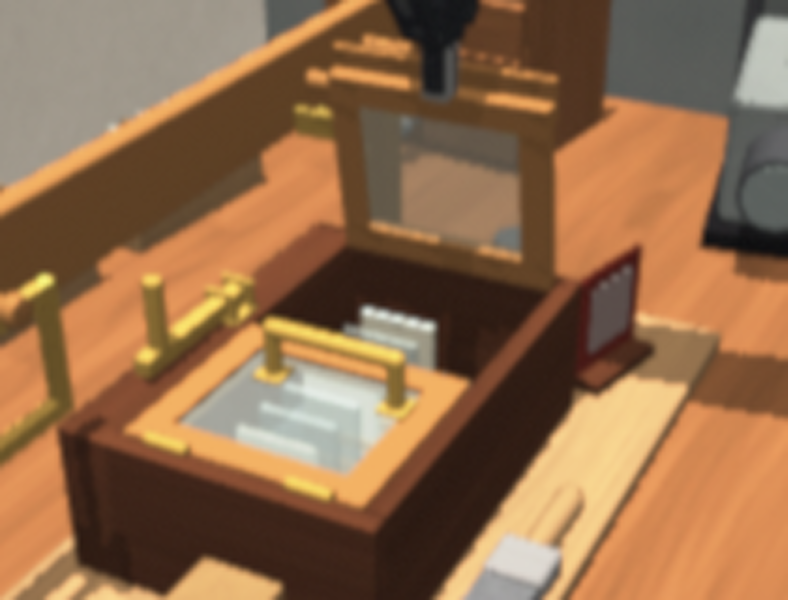

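View pics/wrist17.png

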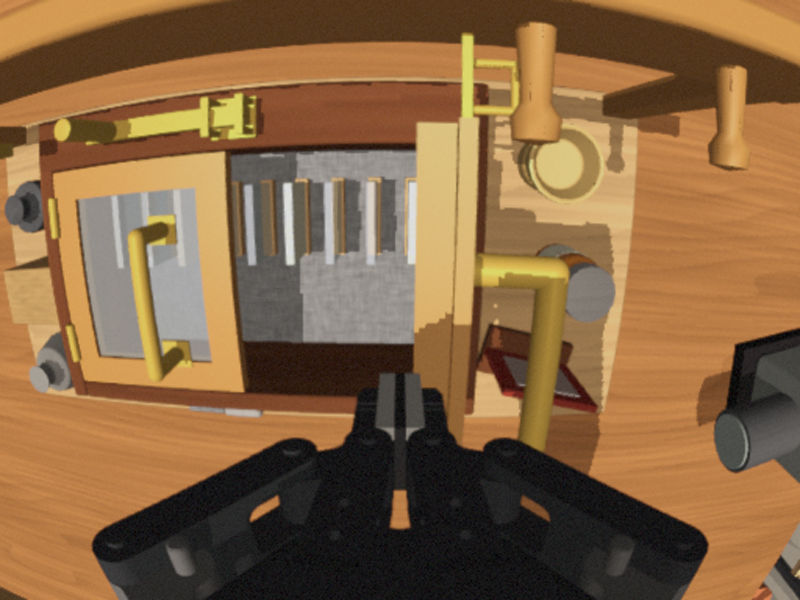

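>>> {"name": "apply_moves", "arguments": {
  "increments": [
    [0,[0,-0.1,-0.7],0],
    [0,[0,0,-0.8],0],
    [0,[0,0,-0.8],0],
    [0,[0,0,0],0]
  ]
}}

```text
t: 16.6
tcp_pos: [0.511, -0.1024, 0.2679]
ee_rot: [[0.999, 0.047, 0.0], [0.047, -0.999, -0.0], [0.0, 0.0, -1.0]]
ft_force: [0.3, 0.3, 0.3]
finger_gap: 0.0001
```

```bash
python3 look.py 18 side,scene
```

```text
tcp [ 0.511  -0.1024  0.2679] case [-0.0096 -0.1134  0.2679] az 2.7137511373695586 ft [0.3048 0.2555 0.3091] gap 6.78454811860978e-05 t 16.6
side crop 160 110 scale 3.75
scene crop 190 140 scale 3.75
```

View pics/side18.png

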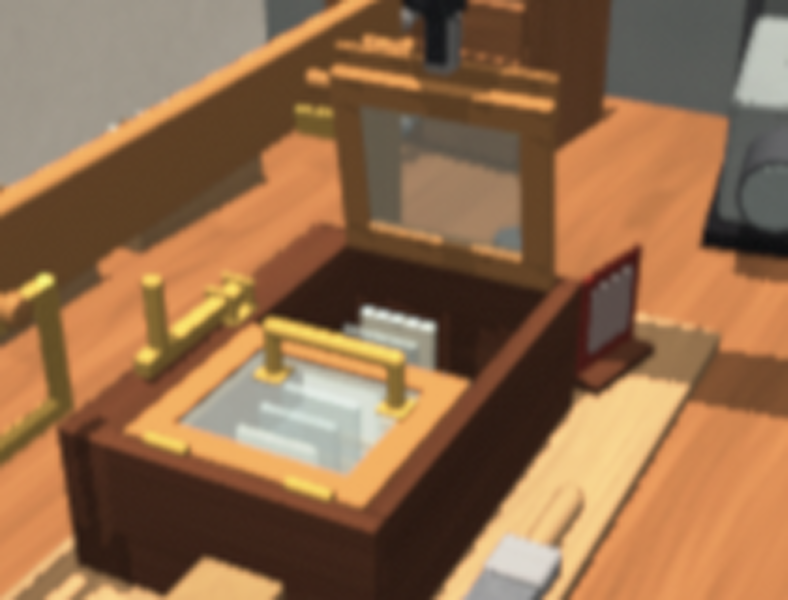

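View pics/scene18.png

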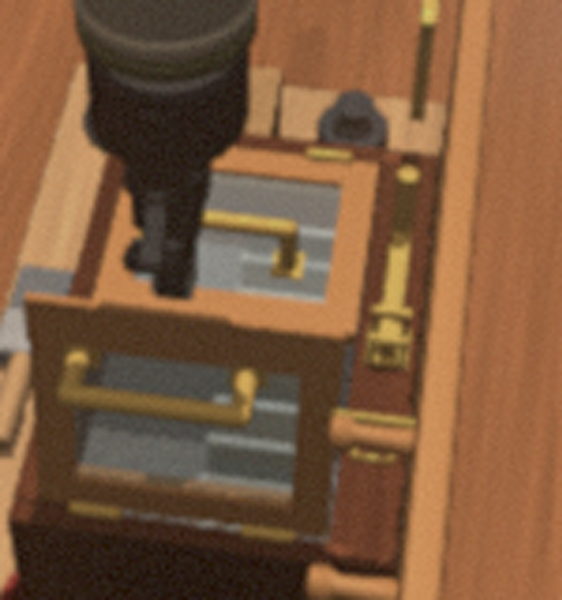

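>>> {"name": "apply_moves", "arguments": {
  "increments": [
    [0,[0,-1.5,0],0],
    [0,[0,-1.3,0],0],
    [0,[0,0,1.5],0],
    [0,[0,0,1.5],0],
    [0,[0,0,0],0]
  ]
}}

```text
t: 17.32
tcp_pos: [0.5083, -0.0743, 0.2358]
ee_rot: [[0.999, 0.047, -0.003], [0.047, -0.999, 0.0], [-0.003, -0.0, -1.0]]
ft_force: [-0.5, 0.0, 0.4]
finger_gap: -0.0
```

```bash
python3 look.py 19 side,wrist; cat > ang.py <<'E'
import sys
from h import *
D=dict(np.load(f"pics/side{sys.argv[1]}.npz")); W,ok=cloud(D); q=tocase(W.reshape(-1,3)).reshape(W.shape)
m=ok&(np.abs(q[...,0]+.01)<.09)&(q[...,1]>-.19)&(q[...,1]<-.05)&(q[...,2]>.14)&(q[...,2]<.275)
P=q[m]; best=None; rng=np.random.default_rng(0)
for _ in range(600):
    i,j=rng.integers(len(P),size=2); d=P[j,1:]-P[i,1:]
    if np.hypot(*d)<.05: continue
    n=np.array([-d[1],d[0]])/np.hypot(*d); r=np.abs((P[:,1:]-P[i,1:])@n)<.002
    if best is None or r.sum()>best[0]: best=(r.sum(),r)
Q=P[best[1],1:]; u=np.linalg.svd(Q-Q.mean(0))[2][0]; print('leafA angle',np.degrees(np.arctan2(u[1],u[0]))%180,'n',best[0],'mean',Q.mean(0))
E
python3 ang.py 19
```

```text
tcp [ 0.5083 -0.0743  0.2358] case [-0.011  -0.0852  0.2358] az 2.718941215041071 ft [-0.506   0.006   0.3619] gap -9.616696546857684e-06 t 17.325
side crop 160 110 scale 3.75
wrist crop 0 0 scale 1.5625
leafA angle 79.47084002509482 n 1341 mean [-0.1267  0.2122]
```

View pics/side19.png

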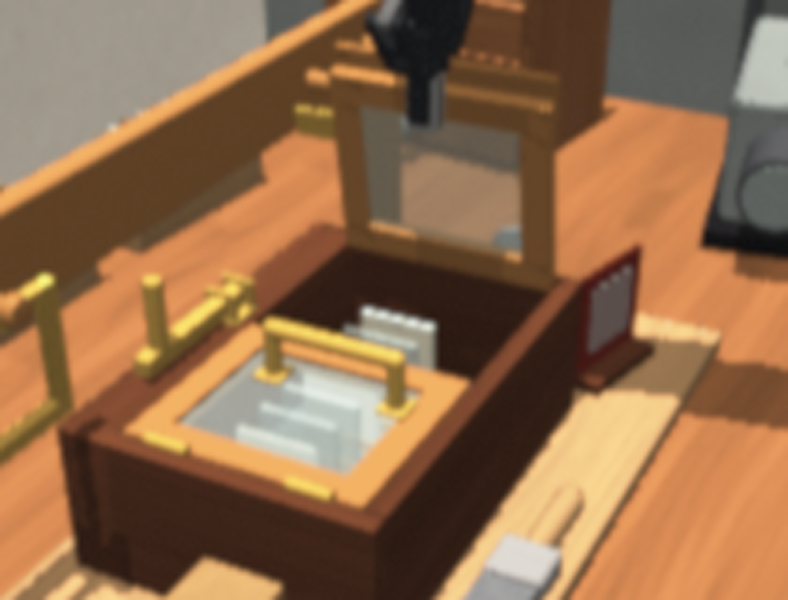

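View pics/wrist19.png

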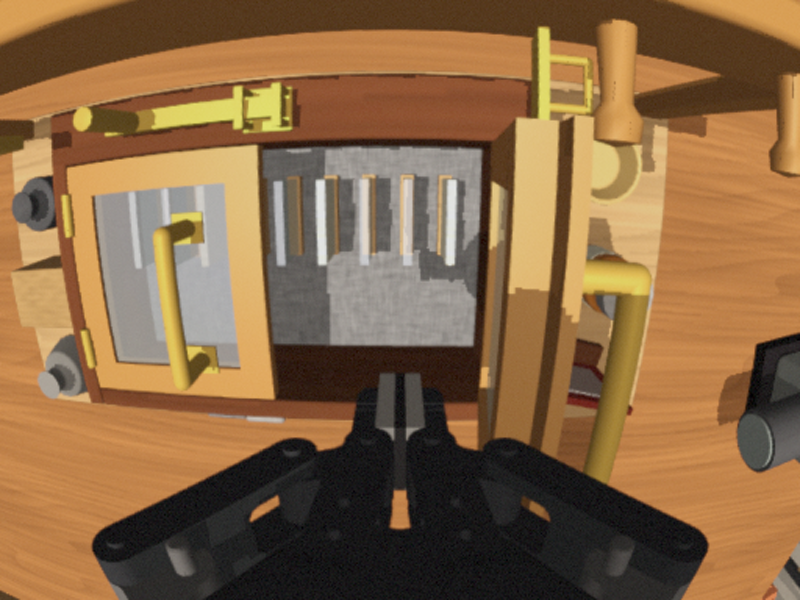

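>>> {"name": "apply_moves", "arguments": {
  "increments": [
    [0,[0,0.6,0],0],
    [0,[0,0.6,0],0],
    [0,[0,0.6,0],0],
    [0,[0,0.6,0],0],
    [0,[0,0,0],0]
  ]
}}

```text
t: 18.05
tcp_pos: [0.5107, -0.0984, 0.2377]
ee_rot: [[0.999, 0.047, 0.0], [0.047, -0.999, -0.0], [0.0, 0.0, -1.0]]
ft_force: [0.5, 0.2, 0.5]
finger_gap: -0.0002
```

```bash
python3 look.py 20 side,wrist; python3 ang.py 20
```

```text
tcp [ 0.5107 -0.0984  0.2377] case [-0.0097 -0.1094  0.2377] az 2.7050831193707645 ft [0.4756 0.1801 0.506 ] gap -0.0001924264757812449 t 18.05
side crop 160 110 scale 3.75
wrist crop 0 0 scale 1.5625
leafA angle 81.91547926434691 n 1411 mean [-0.1303  0.2126]
```

View pics/side20.png

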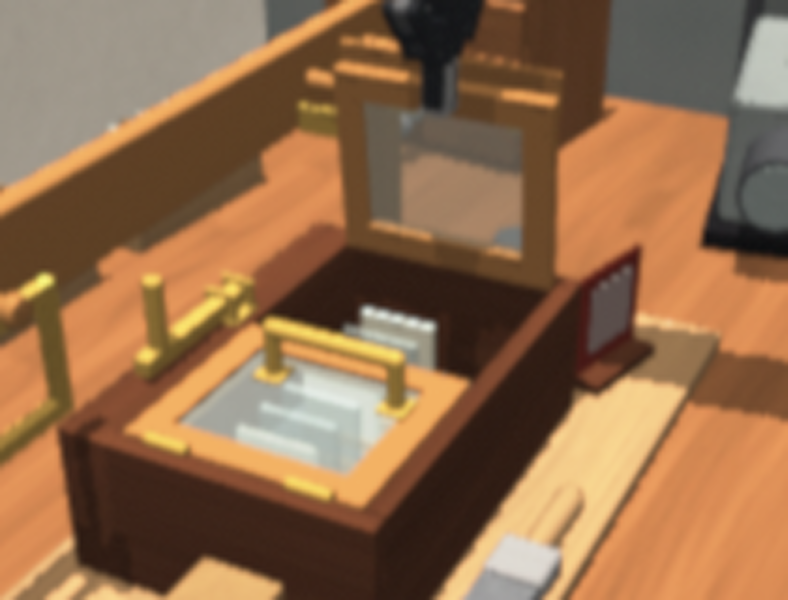

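>>> {"name": "apply_moves", "arguments": {
  "increments": [
    [0,[0,0.6,0],0],
    [0,[0,0.6,0],0],
    [0,[0,0.6,0],0],
    [0,[0,0.6,0],0],
    [0,[0,0,0],0]
  ]
}}

```text
t: 18.77
tcp_pos: [0.5116, -0.1231, 0.2374]
ee_rot: [[0.999, 0.047, -0.0], [0.047, -0.999, -0.001], [-0.0, 0.001, -1.0]]
ft_force: [-0.5, 0.0, -0.1]
finger_gap: -0.0001
```

```bash
python3 look.py 21 side,wrist; python3 ang.py 21
```

```text
tcp [ 0.5116 -0.1231  0.2374] case [-0.0099 -0.1341  0.2374] az 2.672297867911781 ft [-0.4758  0.023  -0.0683] gap -0.00013418803172919206 t 18.775
side crop 160 110 scale 3.75
wrist crop 0 0 scale 1.5625
leafA angle 91.92148431281625 n 1409 mean [-0.1451  0.2123]
```

View pics/wrist21.png

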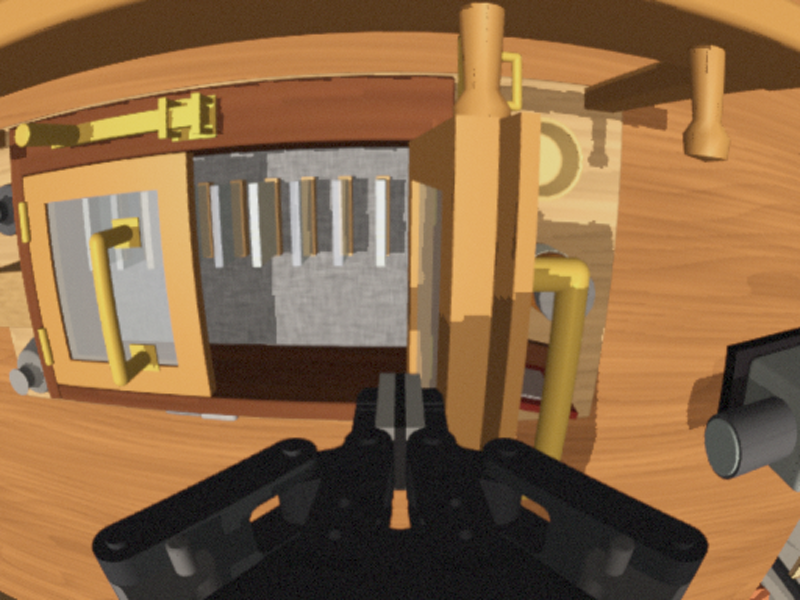

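>>> {"name": "apply_moves", "arguments": {
  "increments": [
    [0,[0,0.4,0],0],
    [0,[0,0.4,0],0],
    [0,[0,0,0],0],
    [0,[0,-0.8,0],0],
    [0,[0,-1.5,0],0],
    [0,[0,-1,0],0]
  ]
}}

```text
t: 19.62
tcp_pos: [0.5105, -0.0955, 0.2377]
ee_rot: [[0.999, 0.049, 0.0], [0.049, -0.999, 0.0], [0.0, -0.0, -1.0]]
ft_force: [-0.3, -0.6, 0.2]
finger_gap: -0.0001
```

```bash
python3 look.py 22 side,scene; python3 ang.py 22
```

```text
tcp [ 0.5105 -0.0955  0.2377] case [-0.0097 -0.1065  0.2377] az 2.8084219567276594 ft [-0.2861 -0.5807  0.1876] gap -0.00010149563888405508 t 19.625
side crop 160 110 scale 3.75
scene crop 190 140 scale 3.75
leafA angle 94.81960380721358 n 1425 mean [-0.1494  0.2109]
```

View pics/side22.png

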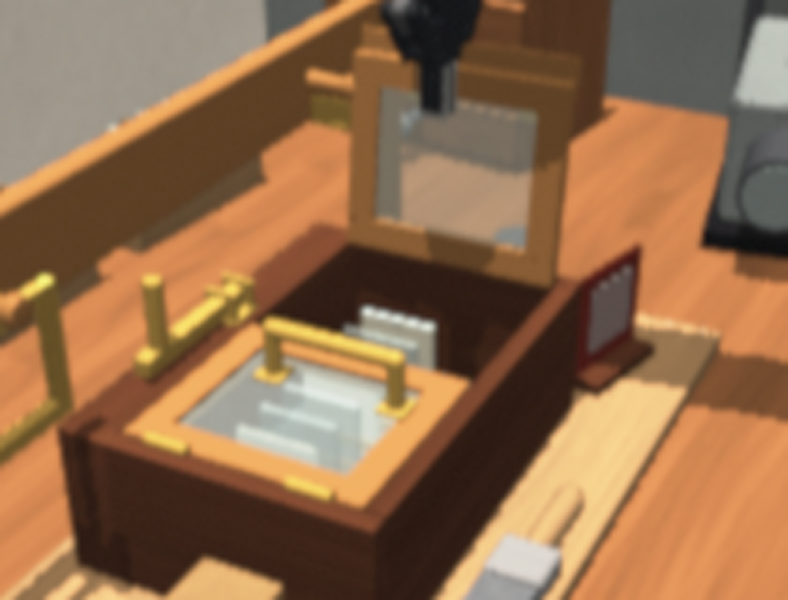

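View pics/scene22.png

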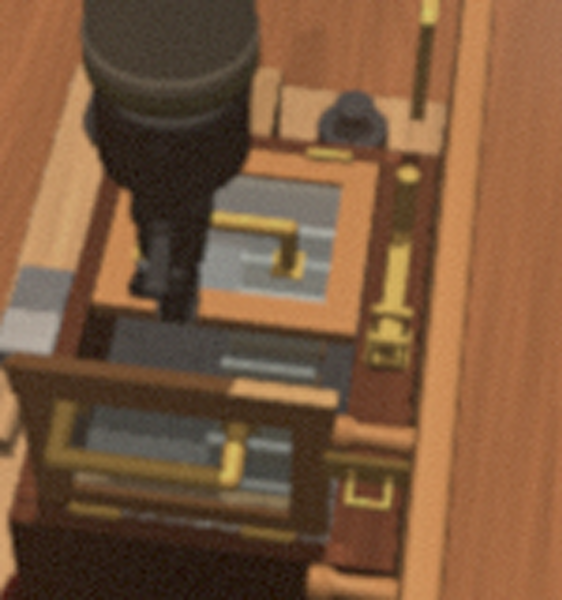

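>>> {"name": "apply_moves", "arguments": {
  "increments": [
    [0,[0,0,-3.5],0],
    [0,[0,0,-3],0],
    [0.5,[0,-4,0],0],
    [0.5,[0,-4,0],0],
    [0.5,[0,-4,0],0],
    [0.5,[0,-3.7,0],0],
    [0.5,[0,0,4],0],
    [0.5,[0,0,4],0]
  ]
}}

```text
t: 20.72
tcp_pos: [0.5033, 0.0603, 0.2221]
ee_rot: [[0.999, 0.049, 0.002], [0.049, -0.999, 0.0], [0.002, 0.0, -1.0]]
ft_force: [0.5, -0.6, -0.5]
finger_gap: 0.0429
```

>>> {"name": "apply_moves", "arguments": {
  "increments": [
    [0.5,[0,0,4],0],
    [0.5,[0,0,2],0],
    [0.5,[0,0,0],0]
  ]
}}

```text
t: 21.1
tcp_pos: [0.5022, 0.0596, 0.1614]
ee_rot: [[0.999, 0.048, -0.003], [0.048, -0.999, -0.001], [-0.003, 0.0, -1.0]]
ft_force: [-1.2, 0.3, 0.1]
finger_gap: 0.0426
```

```bash
python3 look.py 23 wrist,side
```

```text
tcp [0.5022 0.0596 0.1614] case [-0.0113  0.0489  0.1614] az 2.7525016646601013 ft [-1.151   0.3054  0.117 ] gap 0.04257515206937933 t 21.1
wrist crop 0 0 scale 1.5625
side crop 160 110 scale 3.75
```

View pics/wrist23.png

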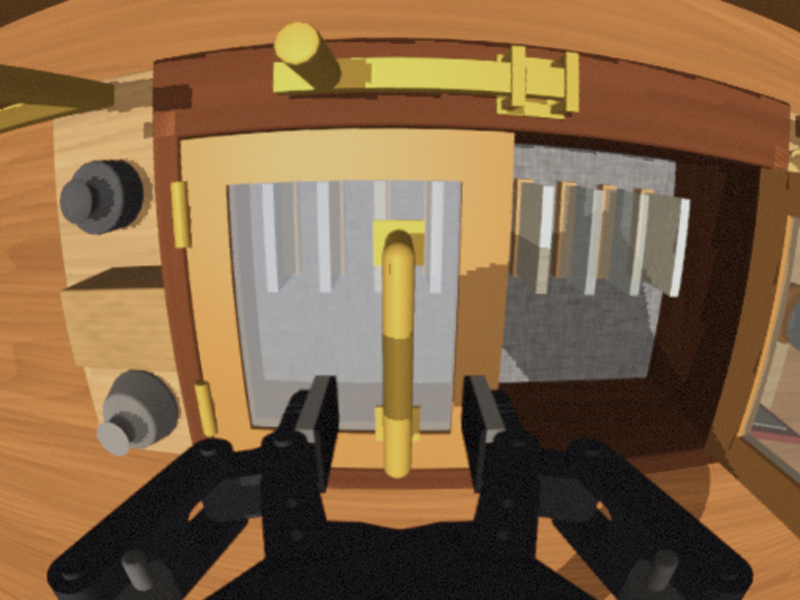

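View pics/side23.png

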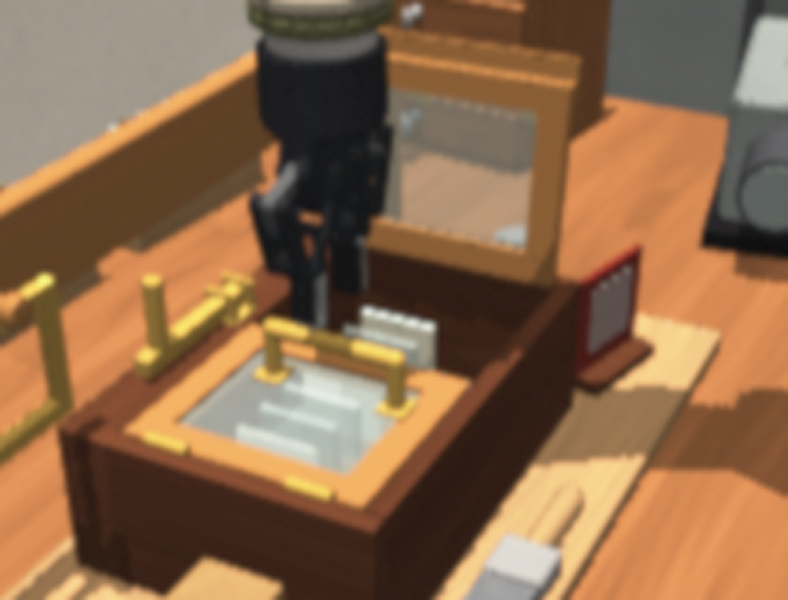

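>>> {"name": "apply_moves", "arguments": {
  "increments": [
    [0.5,[0,-0.1,1.6],0],
    [0.5,[0,0,1.6],0],
    [0.5,[0,0,0],0],
    [0,[0,0,0],0],
    [0,[0,0,0],0],
    [0,[0,0,0],0],
    [0,[0,0,0],0],
    [0,[0,0,0],0]
  ]
}}

```text
t: 22.2
tcp_pos: [0.5036, 0.0605, 0.1317]
ee_rot: [[0.999, 0.047, 0.002], [0.047, -0.999, -0.0], [0.002, 0.0, -1.0]]
ft_force: [-0.2, -2.1, 5.9]
finger_gap: 0.0095
```

```bash
python3 look.py 24 wrist,side; python3 -c "
from arc import *
arc(0,72,4,.1005,'B')"
```

```text
tcp [0.5036 0.0605 0.1317] case [-0.0099  0.0497  0.1317] az 2.7026615768863356 ft [-0.165  -2.1222  5.8867] gap 0.00954029613083052 t 22.2
wrist crop 0 0 scale 1.5625
side crop 160 110 scale 3.75
[[0,[0,-0.27,-0.69],0],[0,[0,-0.31,-0.67],0],[0,[0,-0.37,-0.65],0],[0,[0,-0.4,-0.62],0],[0,[0,-0.45,-0.6],0],[0,[0,-0.49,-0.56],0],[0,[0,-0.53,-0.52],0],[0,[0,-0.56,-0.48],0]]
[[0,[0,-0.6,-0.45],0],[0,[0,-0.62,-0.4],0],[0,[0,-0.65,-0.36],0],[0,[0,-0.68,-0.31],0],[0,[0,-0.69,-0.26],0],[0,[0,-0.71,-0.22],0],[0,[0,-0.73,-0.16],0],[0,[0,-0.73,-0.12],0]]
[[0,[0,-0.74,-0.06],0],[0,[0,-0.74,-0.01],0]]
```

View pics/wrist24.png

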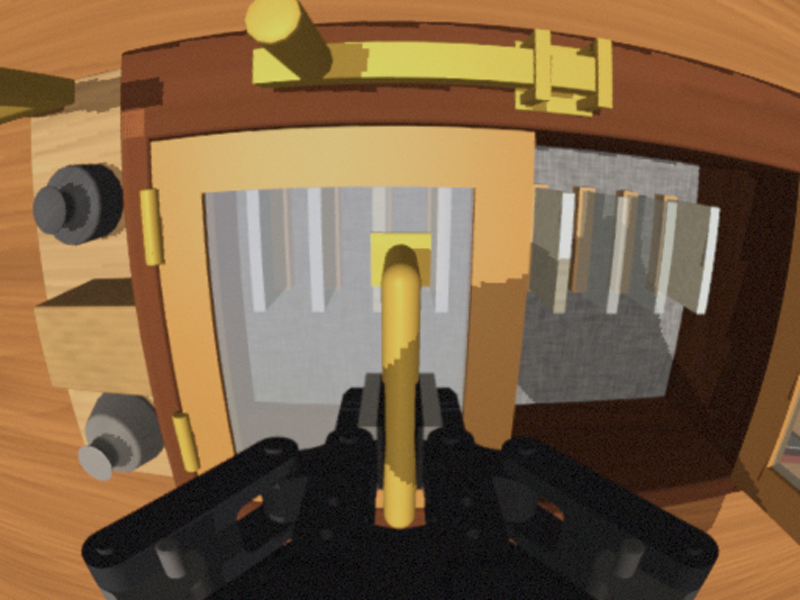

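View pics/side24.png

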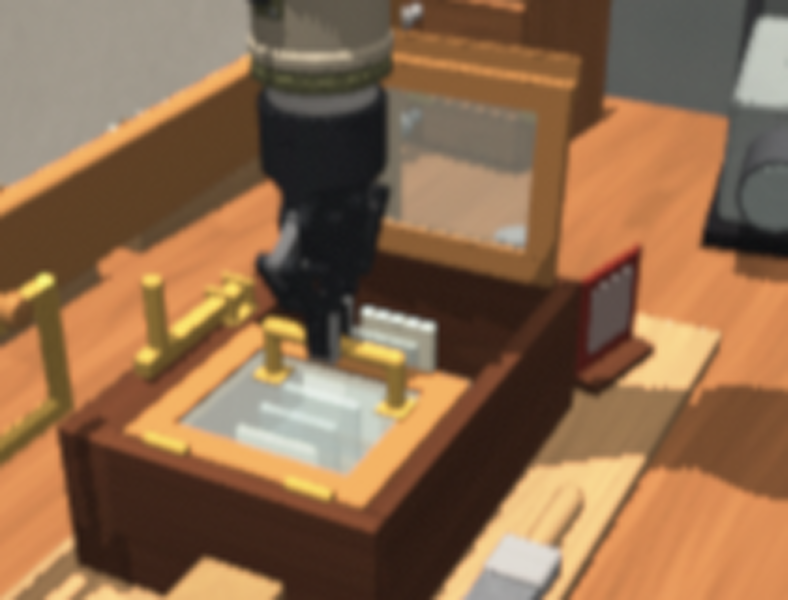

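>>> {"name": "apply_moves", "arguments": {
  "increments": [
    [0,[0,-0.25,-0.72],0],
    [0,[0,-0.3,-0.7],0],
    [0,[0,-0.35,-0.67],0],
    [0,[0,-0.4,-0.63],0],
    [0,[0,-0.43,-0.61],0],
    [0,[0,-0.48,-0.58],0],
    [0,[0,0,0],0]
  ]
}}

```text
t: 23.18
tcp_pos: [0.5026, 0.0827, 0.1707]
ee_rot: [[0.999, 0.048, 0.002], [0.048, -0.999, -0.0], [0.002, 0.0, -1.0]]
ft_force: [2.7, -3.8, 1.3]
finger_gap: 0.0095
```

```bash
python3 look.py 25 side
```

```text
tcp [0.5026 0.0827 0.1707] case [-0.0099  0.0719  0.1707] az 2.7320861576076405 ft [ 2.6835 -3.8081  1.2511] gap 0.009467181919983608 t 23.175
side crop 160 110 scale 3.75
```

View pics/side25.png

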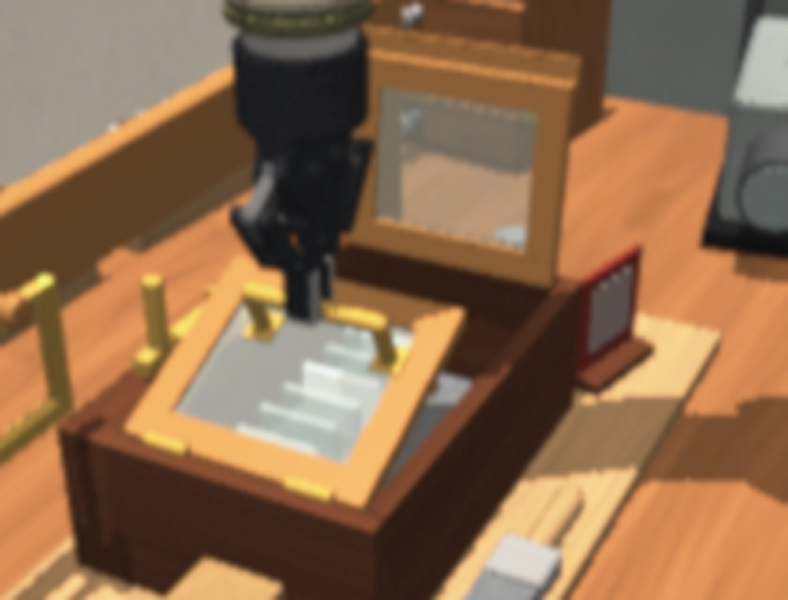

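>>> {"name": "apply_moves", "arguments": {
  "increments": [
    [0,[0,-0.53,-0.53],0],
    [0,[0,-0.56,-0.5],0],
    [0,[0,-0.59,-0.47],0],
    [0,[0,-0.62,-0.42],0],
    [0,[0,-0.65,-0.38],0],
    [0,[0,-0.67,-0.33],0],
    [0,[0,0,0],0]
  ]
}}

```text
t: 24.1
tcp_pos: [0.5011, 0.1168, 0.1973]
ee_rot: [[0.999, 0.046, 0.002], [0.046, -0.999, -0.003], [0.002, 0.003, -1.0]]
ft_force: [3.0, -9.9, 11.4]
finger_gap: 0.0092
```

```bash
python3 look.py 26 side
```

```text
tcp [0.5011 0.1168 0.1973] case [-0.0099  0.1061  0.1973] az 2.6610960080957553 ft [ 2.9659 -9.9405 11.3541] gap 0.00923449323971734 t 24.1
side crop 160 110 scale 3.75
```

View pics/side26.png

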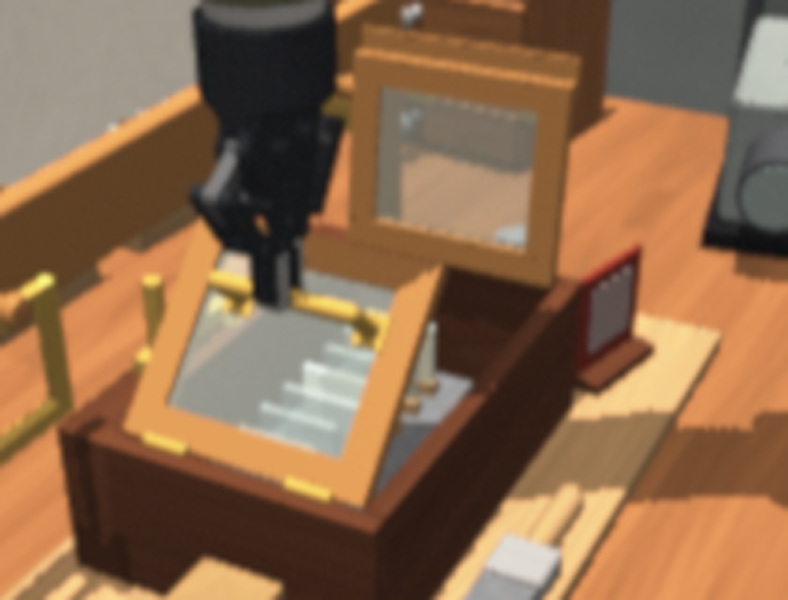

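>>> {"name": "apply_moves", "arguments": {
  "increments": [
    [0,[0,-0.67,-0.38],0],
    [0,[0,-0.7,-0.26],0],
    [0,[0,-0.72,-0.2],0],
    [0,[0,-0.73,-0.15],0],
    [0,[0,-0.74,-0.1],0],
    [0,[0,0,0],0]
  ]
}}

```text
t: 24.9
tcp_pos: [0.4999, 0.1541, 0.2087]
ee_rot: [[0.999, 0.047, 0.003], [0.047, -0.999, -0.001], [0.003, 0.001, -1.0]]
ft_force: [2.9, -5.6, 12.2]
finger_gap: 0.0091
```

```bash
python3 look.py 27 side,wrist
```

```text
tcp [0.4999 0.1541 0.2087] case [-0.0095  0.1433  0.2087] az 2.685363514034516 ft [ 2.9186 -5.5692 12.2185] gap 0.009055423128110624 t 24.9
side crop 160 110 scale 3.75
wrist crop 0 0 scale 1.5625
```

View pics/side27.png

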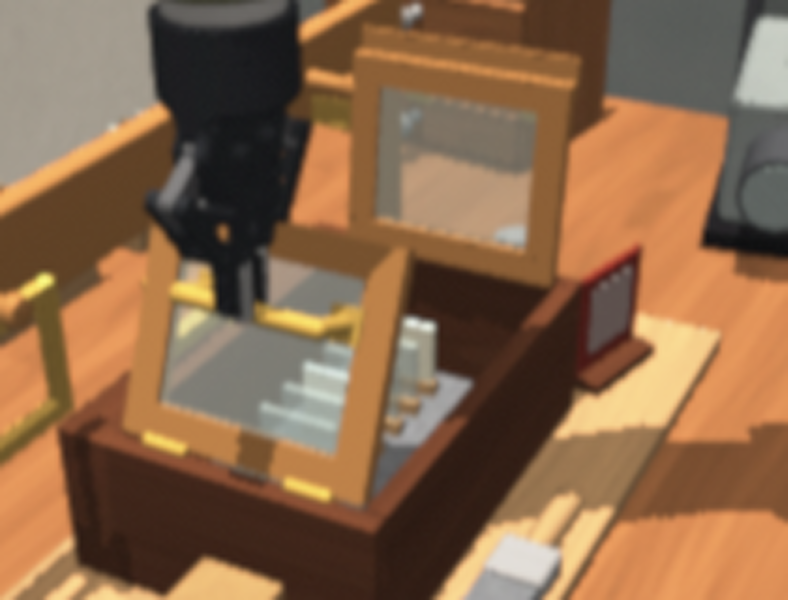

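View pics/wrist27.png

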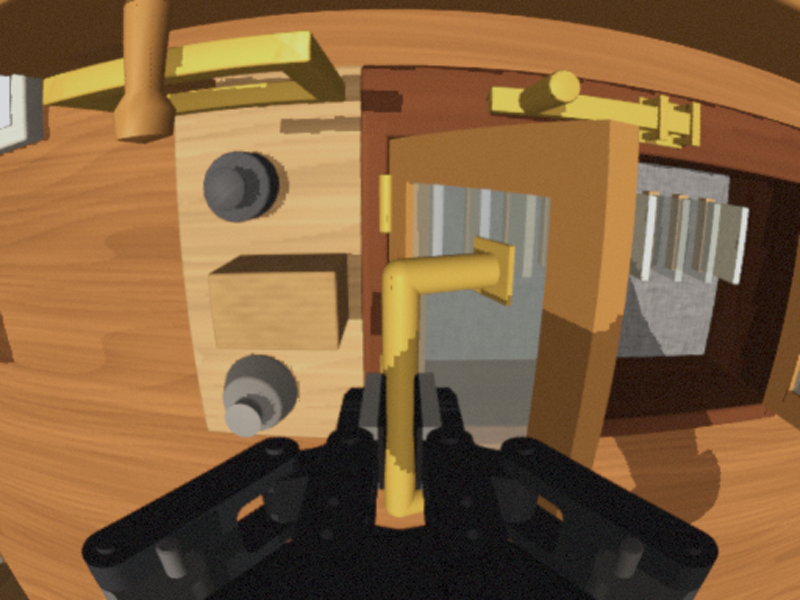

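>>> {"name": "apply_moves", "arguments": {
  "increments": [
    [0.28,[0,0,0],0],
    [0.28,[0,0,0],0],
    [0.28,[0,0,0],0],
    [0.28,[0,0,-3],0],
    [0.28,[0,0,-5],0],
    [0.28,[0,0,-5],0],
    [0.1,[0,3,0],0],
    [0,[0,3.3,0],0]
  ]
}}

```text
t: 26.0
tcp_pos: [0.5014, 0.0916, 0.3374]
ee_rot: [[0.999, 0.049, 0.001], [0.049, -0.999, 0.0], [0.001, -0.0, -1.0]]
ft_force: [0.8, -0.1, 1.1]
finger_gap: 0.0003
```

>>> {"name": "apply_moves", "arguments": {
  "increments": [
    [0,[0,3,0],0],
    [0,[0,0,0],0]
  ]
}}

```text
t: 26.25
tcp_pos: [0.5027, 0.0595, 0.3367]
ee_rot: [[0.999, 0.044, -0.001], [0.044, -0.999, -0.001], [-0.001, 0.001, -1.0]]
ft_force: [0.3, 0.6, 0.5]
finger_gap: -0.0003
```

```bash
python3 look.py 28 side,scene,wrist; cat > angb.py <<'E'
import sys
from h import *
D=dict(np.load(f"pics/{sys.argv[2]}{sys.argv[1]}.npz")); W,ok=cloud(D); q=tocase(W.reshape(-1,3)).reshape(W.shape)
# leaf stiles/rails only, both sides of the leaf
m=ok&(q[...,0]>-.092)&(q[...,0]<.072)&(q[...,1]>.05)&(q[...,1]<.19)&(q[...,2]>.137)&(q[...,2]<.30)
P=q[m]; best=None; rng=np.random.default_rng(0)
for _ in range(800):
    i,j=rng.integers(len(P),size=2); d=P[j,1:]-P[i,1:]
    if np.hypot(*d)<.05: continue
    n=np.array([-d[1],d[0]])/np.hypot(*d); r=np.abs((P[:,1:]-P[i,1:])@n)<.002
    if best is None or r.sum()>best[0]: best=(r.sum(),r)
Q=P[best[1],1:]; u=np.linalg.svd(Q-Q.mean(0),full_matrices=False)[2][0]; print(sys.argv[2],'leafB angle',180-np.degrees(np.arctan2(u[1],u[0]))%180,'n',best[0],len(P),'mean',Q.mean(0))
E
python3 angb.py 28 side; python3 angb.py 28 scene; python3 ang.py 28
```

```text
tcp [0.5027 0.0595 0.3367] case [-0.0108  0.0488  0.3367] az 2.536474867185808 ft [0.3332 0.5856 0.5041] gap -0.00034978802234768834 t 26.25
side crop 160 110 scale 3.75
scene crop 190 140 scale 3.75
wrist crop 0 0 scale 1.5625
side leafB angle 69.36385323940146 n 2172 4165 mean [0.1159 0.2051]
scene leafB angle 65.47374852701766 n 994 1939 mean [0.1064 0.2092]
leafA angle 95.11081277960848 n 1494 mean [-0.149   0.2131]
```

View pics/wrist28.png

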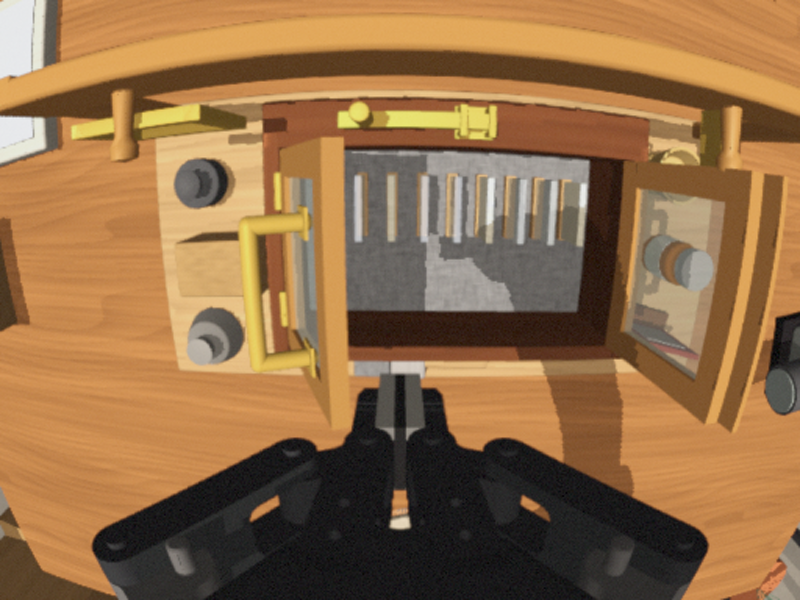

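View pics/scene28.png

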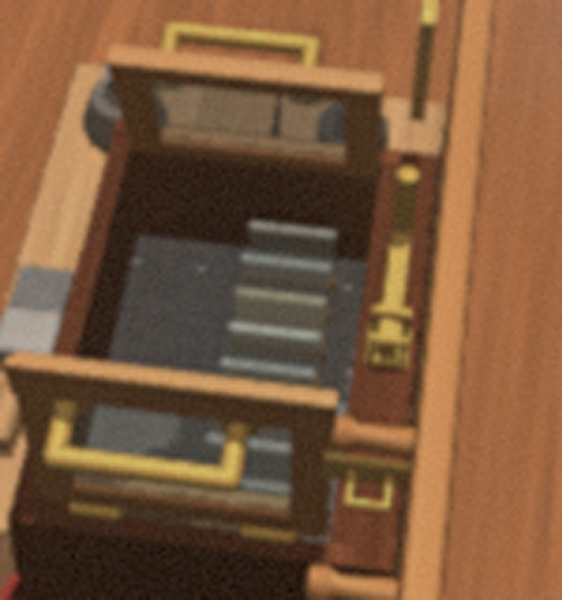

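>>> {"name": "apply_moves", "arguments": {
  "increments": [
    [0,[0,0,4],0],
    [0,[0,0,4],0],
    [0,[0,0,3.2],0],
    [0,[0,0,0],0],
    [0,[0,-0.8,0],0],
    [0,[0,-0.6,0],0],
    [0,[0,-0.6,0],0],
    [0,[0,-0.6,0],0]
  ]
}}

```text
t: 27.4
tcp_pos: [0.5024, 0.0868, 0.226]
ee_rot: [[0.999, 0.047, 0.002], [0.047, -0.999, -0.001], [0.002, 0.002, -1.0]]
ft_force: [0.9, -5.7, 4.3]
finger_gap: 0.0002
```

```bash
python3 look.py 29 side,scene; python3 angb.py 29 side
```

```text
tcp [0.5024 0.0868 0.226 ] case [-0.0099  0.076   0.226 ] az 2.674951194542772 ft [ 0.9402 -5.733   4.3413] gap 0.000186259146297154 t 27.4
side crop 160 110 scale 3.75
scene crop 190 140 scale 3.75
side leafB angle 72.72407978251478 n 2147 4376 mean [0.1204 0.2075]
```

View pics/scene29.png

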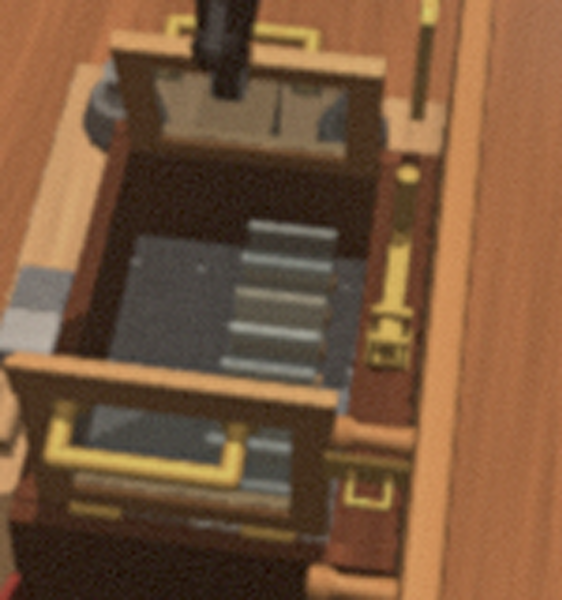

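View pics/side29.png

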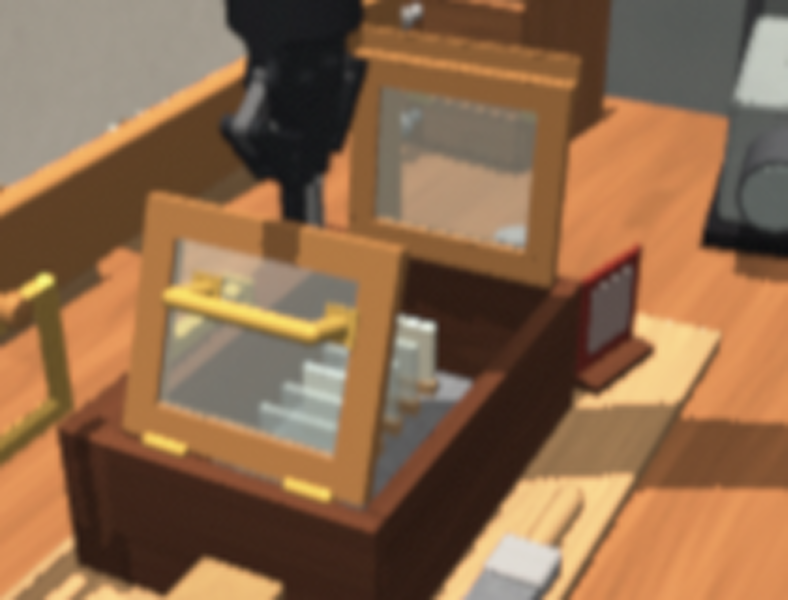

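>>> {"name": "apply_moves", "arguments": {
  "increments": [
    [0,[0,-0.6,0],0],
    [0,[0,-0.6,0],0],
    [0,[0,-0.6,0],0],
    [0,[0,-0.6,0],0],
    [0,[0,-0.6,0],0],
    [0,[0,-0.6,0],0],
    [0,[0,-0.6,0],0],
    [0,[0,0,0],0]
  ]
}}

```text
t: 28.5
tcp_pos: [0.4994, 0.1308, 0.2247]
ee_rot: [[0.999, 0.049, -0.0], [0.049, -0.999, 0.001], [-0.0, -0.001, -1.0]]
ft_force: [0.1, -0.4, -1.2]
finger_gap: 0.0003
```

```bash
python3 look.py 30 side,scene; python3 angb.py 30 side;  python3 angb.py 30 scene
```

```text
tcp [0.4994 0.1308 0.2247] case [-0.011   0.1201  0.2247] az 2.8069290572655876 ft [ 0.0885 -0.3651 -1.2329] gap 0.0002663685723300304 t 28.5
side crop 160 110 scale 3.75
scene crop 190 140 scale 3.75
side leafB angle 90.76918830688948 n 1945 4059 mean [0.1468 0.2172]
scene leafB angle 87.10645427367281 n 1414 2730 mean [0.1384 0.2127]
```

View pics/side30.png

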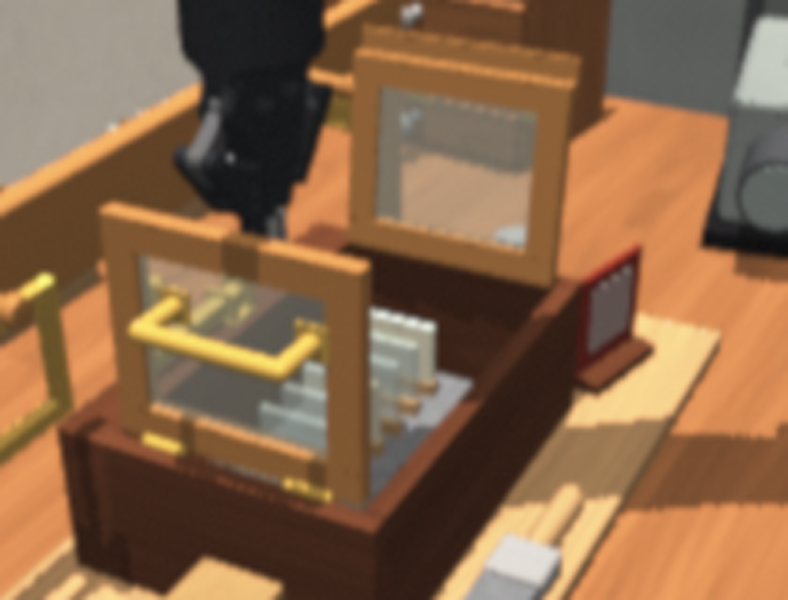

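```bash
cat > ang2.py <<'E'
import sys
from h import *
def ang(tag,cam,leaf,xr=(-.092,.072)):
    D=dict(np.load(f"pics/{cam}{tag}.npz")); W,ok=cloud(D); q=tocase(W.reshape(-1,3)).reshape(W.shape).copy()
    if leaf=='A': q[...,1]*=-1
    m=ok&(q[...,0]>xr[0])&(q[...,0]<xr[1])&(q[...,1]>.05)&(q[...,1]<.2)&(q[...,2]>.14)&(q[...,2]<.30)
    P=q[m]; best=None; rng=np.random.default_rng(0)
    for _ in range(1500):
        i=rng.integers(len(P),size=3); a,b,c=P[i]; n=np.cross(b-a,c-a); l=np.linalg.norm(n)
        if l<1e-3: continue
        n/=l
        if abs(n[0])>.15: continue
        r=np.abs((P-a)@n)<.002
        if best is None or r.sum()>best[0]: best=(r.sum(),r)
    Q=P[best[1]]; n=np.linalg.svd(Q-Q.mean(0),full_matrices=False)[2][2]
    n*=np.sign(n[1]) # outward normal of leaf top at upright = +y
    return np.degrees(np.arctan2(n[1],n[2])), best[0], n, Q.mean(0), -(n[1]*(.15-Q.mean(0)[1])+n[2]*(.13-Q.mean(0)[2]))
for t in sys.argv[1].split(','):
  for cam in ('side','scene'):
    for leaf in 'AB':
        try: print(t,cam,leaf,ang(t,cam,leaf))
        except Exception as e: print(t,cam,leaf,e)
E
python3 ang2.py 22,28,30; python3 - <<'E'
from h import *
# table flatness check near case: sill / table normals from the two depth cams
for cam in ('side','scene'):
    D=dict(np.load(f"pics/{cam}0.npz")); W,ok=cloud(D)
    m=ok&(np.abs(W[...,2])<.012)&(W[...,0]>.05)&(W[...,0]<1.0)&(np.abs(W[...,1])<.6); P=W[m]
    A=np.c_[P[:,:2],np.ones(len(P))]; co=np.linalg.lstsq(A,P[:,2],rcond=None)[0]; print(cam,co,len(P))
E
```

```text
22 side A (np.float64(95.86137860091618), np.int64(1417), array([-0.0215,  0.9945, -0.1021]), array([-0.0144,  0.1489,  0.208 ]), np.float64(-0.009060852074959514))
22 side B (np.float64(90.4981517421427), np.int64(172), array([-0.0044,  1.    , -0.0087]), array([-0.015 ,  0.0561,  0.1597]), np.float64(-0.09414932035381822))
22 scene A (np.float64(99.3811161751628), np.int64(1081), array([-0.0042,  0.9866, -0.163 ]), array([-0.0068,  0.1664,  0.2369]), np.float64(-0.0012559921632371088))
22 scene B (np.float64(18.11108749920778), np.int64(18), array([-0.0172,  0.3108,  0.9503]), array([0.0151, 0.0569, 0.1674]), np.float64(0.006592739898502814))
28 side A (np.float64(95.76926770502689), np.int64(1493), array([-0.0186,  0.9948, -0.1005]), array([-0.0123,  0.1489,  0.2107]), np.float64(-0.00917975173287495))
28 side B (np.float64(69.41112332828305), np.int64(2198), array([0.0138, 0.936 , 0.3516]), array([-0.0125,  0.116 ,  0.205 ]), np.float64(-0.0054114206141028035))
28 scene A (np.float64(99.46219224676948), np.int64(1067), array([-0.0035,  0.9864, -0.1644]), array([-0.0065,  0.1664, 
[... 244 characters left out ...]
080017), np.int64(1454), array([-0.0264,  0.9963, -0.0817]), array([-0.014 ,  0.149 ,  0.2136]), np.float64(-0.007813901114404569))
30 side B (np.float64(90.4851317864056), np.int64(1997), array([ 0.016 ,  0.9998, -0.0085]), array([-0.0151,  0.1468,  0.2162]), np.float64(-0.00392685742961899))
30 scene A (np.float64(99.3899968846717), np.int64(1093), array([-0.0037,  0.9866, -0.1632]), array([-0.007 ,  0.1663,  0.2353]), np.float64(-0.001144631450828569))
30 scene B (np.float64(87.37685904813371), np.int64(1418), array([-0.0113,  0.9989,  0.0458]), array([-0.0064,  0.1386,  0.2118]), np.float64(-0.007629341248611537))
side [-0.0019  0.0006 -0.0015] 54787
scene [ 0.001   0.0004 -0.0008] 61842
```

>>> {"name": "apply_moves", "arguments": {
  "increments": [
    [0,[0,-0.5,0],0],
    [0,[0,-0.5,0],0],
    [0,[0,-0.5,0],0],
    [0,[0,0,0],0],
    [0,[0,0.5,0],0],
    [0,[0,2,0],0],
    [0,[0,2,0],0],
    [0,[0,0,0],0]
  ]
}}

```text
t: 29.6
tcp_pos: [0.5011, 0.0982, 0.2247]
ee_rot: [[0.999, 0.045, -0.0], [0.045, -0.999, -0.0], [-0.0, 0.0, -1.0]]
ft_force: [0.1, -0.6, -0.8]
finger_gap: -0.0003
```

```bash
python3 look.py 31 side,scene; python3 ang2.py 31
```

```text
tcp [0.5011 0.0982 0.2247] case [-0.0107  0.0875  0.2247] az 2.5893141940545235 ft [ 0.1235 -0.5674 -0.8193] gap -0.0002708381963660359 t 29.6
side crop 160 110 scale 3.75
scene crop 190 140 scale 3.75
31 side A (np.float64(94.7208536580212), np.int64(1496), array([-0.0066,  0.9966, -0.0823]), array([-0.0086,  0.1499,  0.2157]), np.float64(-0.007146493777603166))
31 side B (np.float64(96.49407416994495), np.int64(1822), array([ 0.0155,  0.9935, -0.1131]), array([-0.0152,  0.1563,  0.2183]), np.float64(-0.0037335804831269415))
31 scene A (np.float64(99.42073426639075), np.int64(1078), array([-0.0014,  0.9865, -0.1637]), array([-0.0059,  0.1664,  0.2367]), np.float64(-0.0012884841419443446))
31 scene B (np.float64(93.75022709494056), np.int64(1304), array([-0.0303,  0.9974, -0.0654]), array([-0.0087,  0.1466,  0.2096]), np.float64(-0.008600188727005569))
```

View pics/side31.png

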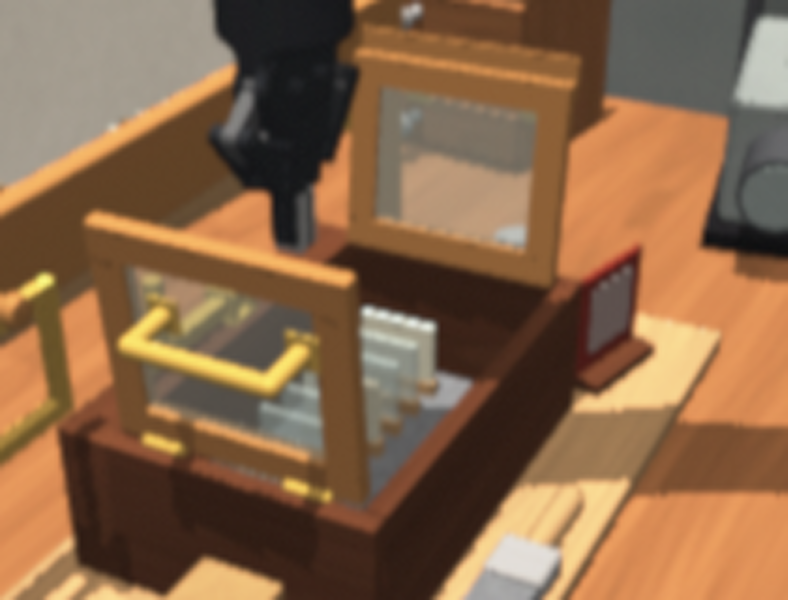

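View pics/scene31.png

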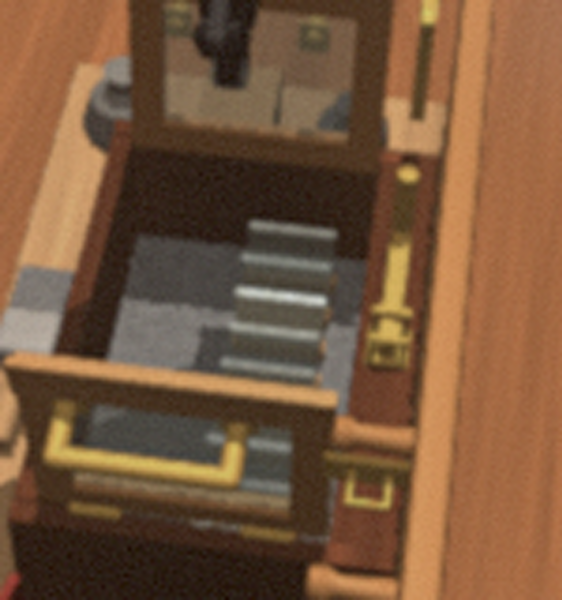

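>>> {"name": "apply_moves", "arguments": {
  "increments": [
    [0,[0,2,0],0],
    [0,[0,2,0],0],
    [0,[0,0,-4],0],
    [0,[0,0,-5],0],
    [0,[0,0,-5],0],
    [0,[0,0,-3],0],
    [0,[0,0,0],0],
    [0,[0,0,0],0]
  ]
}}

```text
t: 30.7
tcp_pos: [0.5026, 0.0603, 0.3941]
ee_rot: [[0.999, 0.049, -0.001], [0.049, -0.999, -0.0], [-0.001, -0.0, -1.0]]
ft_force: [-0.2, 0.5, -0.1]
finger_gap: -0.0002
```

```bash
python3 look.py 32 side,scene,wrist; python3 ang2.py 32; python3 - <<'E'
from h import *
for n in ("scene","side"):
    a=np.load(f"pics/{n}0.npz")["frame"];b=np.load(f"pics/{n}32.npz")["frame"]
    cv2.imwrite(f"pics/{n}_cmp.png",cv2.resize(np.hstack([a[80:,100:350] ,b[80:,100:350]]) if n=="scene" else np.hstack([a[100:,110:380],b[100:,110:380]]),None,fx=1.45,fy=1.45))
E
```

```text
tcp [0.5026 0.0603 0.3941] case [-0.0109  0.0495  0.3941] az 2.7883494221835847 ft [-0.2431  0.5125 -0.0733] gap -0.00017670449983047133 t 30.7
side crop 160 110 scale 3.75
scene crop 190 140 scale 3.75
wrist crop 0 0 scale 1.5625
32 side A (np.float64(95.50404785063034), np.int64(1514), array([-0.0144,  0.9953, -0.0959]), array([-0.0107,  0.1494,  0.2123]), np.float64(-0.008493285740753103))
32 side B (np.float64(95.39577768018941), np.int64(1847), array([ 0.0343,  0.995 , -0.094 ]), array([-0.0226,  0.1558,  0.2119]), np.float64(-0.0019508696090561155))
32 scene A (np.float64(99.53342812099353), np.int64(1087), array([-0.0059,  0.9862, -0.1656]), array([-0.0071,  0.1666,  0.2381]), np.float64(-0.0015416328664604254))
32 scene B (np.float64(92.62782369452692), np.int64(1597), array([-0.0034,  0.9989, -0.0458]), array([-0.0039,  0.1477,  0.218 ]), np.float64(-0.00632297105636267))
```

View pics/scene_cmp.png

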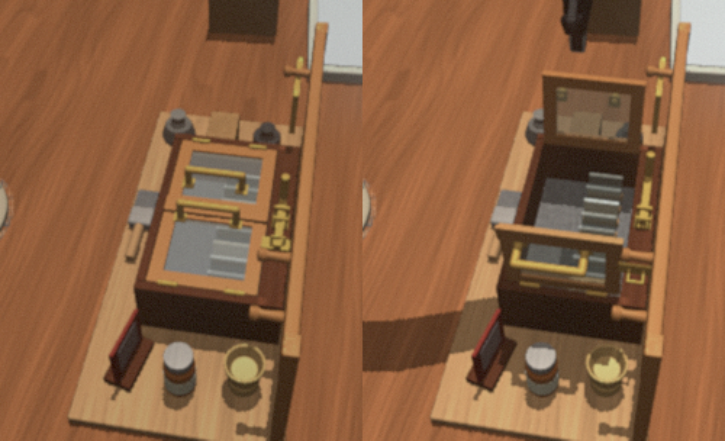

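View pics/side_cmp.png

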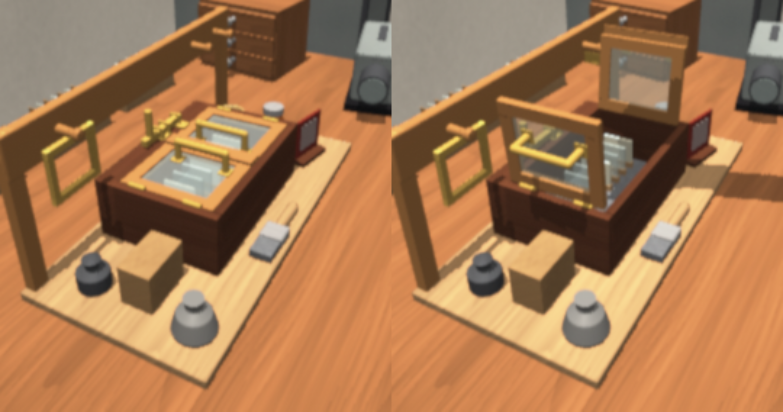

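View pics/wrist32.png

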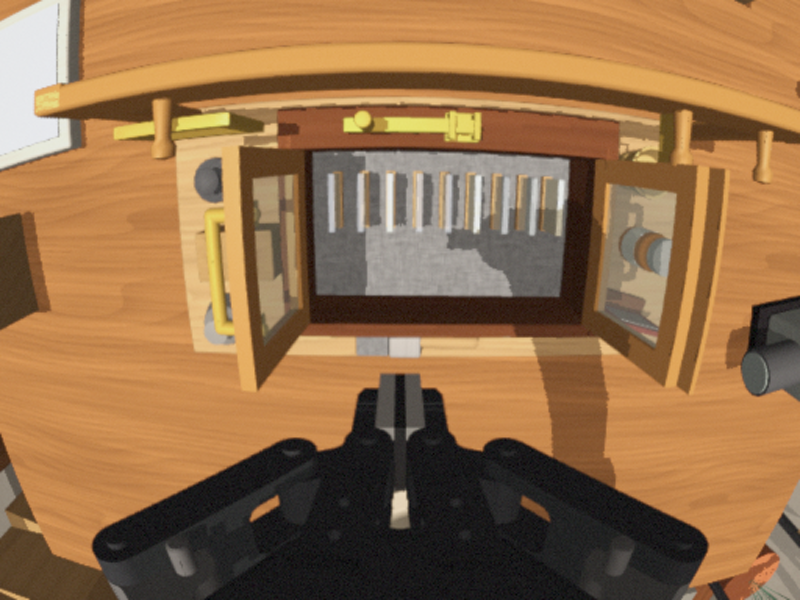

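```bash
python3 -c "
from station import *
print(hand_in())"
```

```text
the job is handed in; nothing more can be done
None
```

The case is open: the bolt is drawn clear of its staple, and both leaves stand a little past upright. The job was handed in at about 31 s of the 72 s allowed, with the arm clear of everything.

- **Bolt:** The moves only turn the hand about its own axis, so I could not lean it back under the rail. Instead I pushed the post along with the side of the opened front finger. It measured about 40 mm drawn, and I then pushed it about 8 mm farther. In the last pictures it is well clear of the staple.
- **Leaf A:** I gripped the pull and swung it to about 70°, then let go and pushed it the rest of the way from inside. The two cameras' depth readings gave 95.5° and 99.5°, so about 97°.
- **Leaf B:** I opened it the same way, after leaf A was fully up. The readings were 95.4° and 92.6°, so about 94°.
- **Other things on the sill:** Comparing pictures from before and after, I saw none of them moved.

**Checks that failed or disagreed:**
- The two cameras disagree by 3 to 4° on each leaf's angle, but all readings are past upright.
- The pictures showed the fingertips about 20 mm farther back than the stated tool point, so I set heights from the pictures.
- On the first push of leaf A from inside, the wrist sensor showed about 56 N upward. I think the fingertips caught on the step of the leaf's strip, but I did not confirm what touched. If it was the gripper's body, it passed the 40 N limit. I backed off and pushed again lower down, after which the forces I read on leaf A were small.

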